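Loosen the knurled locking ring of a dental model stand by fingertip

TASK

Loosen the dark knurled locking ring of the white model stand: roll a fingertip along its rim, without gripping the ring or shoving it hard, so that it turns anticlockwise seen from above (never back to tight). Its white dot starts already past the black line on the stand, by up to half a turn; let the dot go by the line once and stop the ring where the dot meets the line for the second time, between one and a half and two full turns in all. Do not touch the plaster model on top of the stand, leave the bur block, the tin and the loose plaster model where they are, and end clear of everything.

Things in the scene. Friction and masses are not known exactly. Their poses are not given: they have to be found in the camera images.
- stand: model stand fixed to the bench, origin under its centre: white round foot 156 mm in diameter, 26 mm high, then the dark ring (32 to 58 mm above the bench), then a 68 mm aluminium disc, top at 62 mm, carrying a plaster model. x points from the axis to the black line, z is up.
- ring_center (a point): point on the vertical turning axis of the dark steel locking ring, half-way up its rim, 45 mm above the bench. The ring is 100 mm in diameter over its 48 small upright ridges (2 mm proud, pitch 6.5 mm) and 26 mm high with a flat top.
- lock_ring (a joint): turning angle of the ring (rad), growing anticlockwise seen from above (loosening). 0 = tight (hard stop), white dot at the black line; 6.28 = dot next at the line, 12.57 = the second time; upper stop 18.8. It starts between 1.0 and 3.0. Turning it takes about 3 to 4 N along the rim; it stays where it is left and does not rise.
- dot (a point): white dot 12 mm in diameter on the flat top of the ring, 41 mm from its axis, 58 mm above the bench; turns with the ring
- line (a point): middle of the black radial line, 19 mm long and 6 mm wide, on the top of the stand's white foot, 64.5 mm from the axis and 26 mm above the bench; fixed
- clamped_model: small off-white plaster jaw model (horseshoe, about 40 mm by 52 mm) fixed in the middle of the stand; origin under its centre, 62 mm above the bench; its top lies 80 mm above the bench; not to be touched
- bur_block: loose wooden block 44 mm (x) by 92 mm (y) by 24 mm with small burs standing in it up to 64 mm high; origin at the centre of its underside; to be left alone
- tin: loose round metal tin with lid, 78 mm in diameter, 42 mm high; origin at the centre of its underside; to be left alone
- spare_model: loose off-white plaster jaw model (horseshoe, about 50 mm by 70 mm, 23 mm high); origin at its underside; to be left alone

How it is judged:
On the way:
1. the dot has gone by the line once (joint past 6.3 rad) (value of joint lock_ring above 6.3 rad).
At the end, for the whole second after the job is handed in: The ring is at rest with its dot at the line for the second time (joint 12.57 rad, within 0.3 rad either way); bur block, tin and loose model stand upright and at rest within 15 mm of where they were (value of joint lock_ring between 12.266 and 12.866 rad and velocity of joint lock_ring between -0.05 and 0.05 rad/s and distance of each of bur_block, tin, spare_model from where it was at the start of the episode below 0.015 m and angle between each of bur_block, tin, spare_model's own z axis and vertical below 0.3 rad and linear speed of each of bur_block, tin, spare_model below 0.02 m/s); the robot touches nothing.
It fails at once if the bur block, the tin or the loose plaster model is shoved, lifted or tipped (moved more than 15 mm or tilted more than 0.3 rad) (distance of any of bur_block, tin, spare_model from where it was at the start of the episode above 0.015 m or angle between any of bur_block, tin, spare_model's own z axis and vertical above 0.3 rad).
It fails at once if the plaster model on top of the stand is touched (more than 1 N) (contact force between any of the fingers, the arm and clamped_model above 1 N).
It fails at once if the ring is turned the wrong way until it is tight (joint below 0.1 rad) (value of joint lock_ring below 0.1 rad).
It fails at once if the ring is shoved or squeezed hard (more than 45 N) (contact force between any of the fingers, the arm and lock_ring above 45 N).
It also fails if it takes over 72 s, if anything falls off the work surface, if the arm or the gripper's body presses on something with over 40 N, if the wrist force passes 120 N, or if a joint passes its speed limit or range.

ROBOT

A 6-joint arm with a two-finger parallel gripper is mounted at the origin on the work surface. World frame = base frame: x ahead of the robot, y to its left, z up, the work surface at z = 0. Lengths are in m, angles in rad, forces in N, time in s.
With the tool pointing down it reaches from about 0.325 to 0.775 m from the base axis. Payload 5.5 kg.
Tool frame: the origin (TCP) lies midway between the tips of the shut fingers; the grasp point (between the pads) lies 19 mm behind it; x points along the fingers, y is the direction in which the jaws open and shut, and the axes are right-handed (so a half turn about x gives the same grasp; the last joint's range is limited). The gripper opens to 88 mm and grips with 3 to 60 N. Pads are 20 mm wide; open, the fingers measure 115 mm over their backs; the gripper's body (75 mm by 178 mm) begins 61 mm behind the grasp point.
Start: joints at [1.228, 0.091, 1.231, -0, 1.82, -0.057], TCP at [0.169, 0.576, 0.223] pointing down, gripper open.
Joint ranges: [-2.87, 2.87], [-0.86, 2.18], [0.17, 2.46], [-1.51, 4.65], [0.06, 2.69], [-2.65, 2.65]. Speed limits (rad/s): [2.57, 2.57, 3.01, 3.14, 3.14, 3.14].

INTERFACE

Orientations are given as a unit quaternion [x, y, z, w].
In Python, from plant import robot gives the robot as it stands.
- The arm moves only by the tool move_arm, never from a script. Its argument "increments" is a list of rows, each a list of 3 entries, a list of its own where there are three numbers: the shift along the tool's x, y, z in cm, then the turn, a rotation vector about the tool's x, y, z in rad, then the opening, from 0 (shut) to 1 (fully open). A call has exactly 8 rows; each row shifts and turns the commanded pose from where the row before left it, along the tool's axes as they then stand; what a row does not reach is not made up. A row lasts 1/12 s, in which the tool goes at most 41.7 mm and 7.16 degrees, less where a joint would pass 70% of its speed; a pose out of reach is approached as far as the arm can. A call with a gripper value outside its range is refused whole. The fingers move at their own pace and stop on an object; the grip force is fixed at half the most. Time passes only in rows, so rows that do not move let the fingers close, or fill a call up. It gives the time, the measured TCP pose, the force and the opening at its end, in the units of the state.
- robot.read_state(): the state, without advancing time (a new reading comes with each control period).
- robot.grab_frame(name): name is "scene" or "top"; returns a dict with "pixels" (384x512x3 uint8, red, green, blue), "z_map" (384x512 float32, m along the optical axis (not along the pixel's ray), 0 where there is no reading), "intrinsics" (3x3 intrinsics, pixels), "pose" (4x4, takes a point from camera to world coordinates). Camera axes: x right, y up, looking along -z (the intrinsics and any distortion apply to the point x, -y, -z); pixel columns grow to the right and rows downward; lengths in m; the calibration is good to about 2 mm. A picture is of the moment at which its call begins.
- robot.finish_job(): hands the job in, once; it reports no verdict.
The state is a dict: "time_s": time; "joint_positions": joint angles; "qd": joint speeds; "joint_efforts": joint torques, N m; "position": TCP position; "eef_rot": TCP orientation; "ft_force": force on the tool from outside, world axes, zero at the start; "wrist_torque": the same for the moment, N m; "finger_gap": finger opening in m.
Only numpy, scipy, OpenCV 4.12 (cv2) and the standard library are available. Lean on these libraries where they do the work, as an engineer would, in place of code of your own. Each camera call takes 0.05 s, during which the arm holds its last target.

## Working session

There is one attempt and no reset: what is moved stays moved. The work goes in short steps, Python scripts to look and compute and a tool call to move; the robot and the scene stay as the last step left them, time stands still between calls to the robot, and variables do not carry over. Pictures are saved under pics/ and viewed, and the job is handed in when it is done.

Besides the shell and the picture viewer there is one more tool, called as name(argument=value, ...) on one line, values as JSON. move_arm: Moves the arm, as the interface text tells. Its arguments: {"type":"object","properties":{"increments":{"type":"array","items":{"type":"array"}}},"required":["increments"]}

```bash
mkdir -p pics; ls; python3 - <<'E'
from plant import robot
import cv2
s=robot.read_state();print(s)
for n in("scene","top"):
    f=robot.grab_frame(n);cv2.imwrite(f"pics/{n}0.png",f["pixels"][:,:,::-1]);print(f["intrinsics"],f["pose"])
E
```

```text
pics
{'time_s': 0.0, 'joint_positions': array([ 1.22829850e+00,  9.18654011e-02,  1.23188049e+00, -2.61500274e-07,
        1.81979577e+00, -5.67243440e-02]), 'qd': array([-9.95951454e-04,  8.79011237e-04,  1.71132310e-03,  1.16392573e-03,
        4.96770319e-04, -2.44607183e-05]), 'joint_efforts': array([-1.74725934e-03, -4.46471608e+01, -4.06432700e+01,  6.97799167e-02,
        2.98788166e-02, -1.28703059e-04]), 'position': array([0.16905597, 0.57538228, 0.22150601]), 'eef_rot': array([ 0.10001729,  0.7000369 , -0.10136812,  0.6997638 ]), 'ft_force': array([-0.94689856, -0.32771407,  0.59972205]), 'wrist_torque': array([-0.05279337, -0.03290932,  0.00227408]), 'finger_gap': 0.08756813171042627}
[[428.18523946   0.         256.01195978]
 [  0.         428.18523946 188.33400507]
 [  0.           0.           1.        ]] [[ 0.0054215  -0.70057325  0.7135599   1.41938168]
 [ 0.99993353  0.01105891  0.00326033  0.0612317 ]
 [-0.0101753   0.71349479  0.70058664  0.87540663]
 [ 0.          0.          0.          1.        ]]
[[439.33636505   0.         248.50915327]
 [  0.         439.33636505 193.22162233]
 [  0.           0.           1.        ]] [[-0.02454524  0.97904919 -0.2021391   0.38110752]
 [-0.99968461 -0.02296343  0.0101671   0.08218564]
 [ 0.00531228  0.2023249   0.97930405  1.22349445]
 [ 0.          0.          0.          1.        ]]
```

View pics/scene0.png

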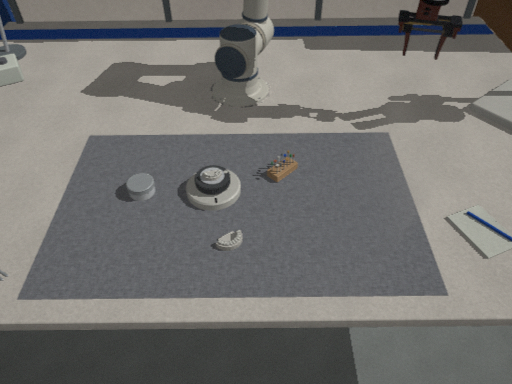

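View pics/top0.png

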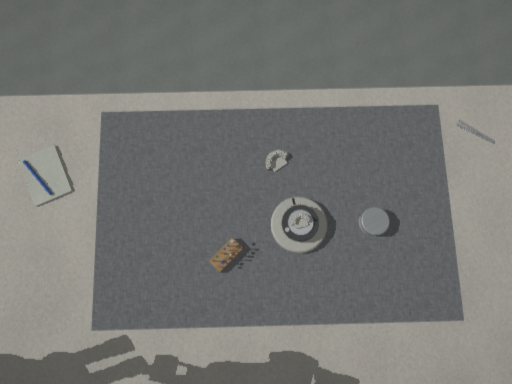

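```bash
cat > h.py <<'E'
import numpy as np,cv2
def ray(f,u,v,z):
    K=f["intrinsics"];T=f["pose"]
    d=np.array([(u-K[0,2])/K[0,0],-(v-K[1,2])/K[1,1],-1.]);d=T[:3,:3]@d;o=T[:3,3]
    return o+d*(z-o[2])/d[2]
def proj(f,p):
    K=f["intrinsics"];T=f["pose"]
    c=T[:3,:3].T@(np.asarray(p)-T[:3,3]);return K[0,0]*c[0]/-c[2]+K[0,2],K[1,1]*-c[1]/-c[2]+K[1,2]
def crop(f,name,u,v,w,h,s):
    c=f["pixels"][v-h:v+h,u-w:u+w,::-1];cv2.imwrite(name,cv2.resize(c,None,fx=s,fy=s,interpolation=cv2.INTER_CUBIC))
E
python3 - <<'E'
from plant import robot
from h import *
f=robot.grab_frame("top");crop(f,"pics/t1.png",300,220,50,37,8)
g=robot.grab_frame("scene");crop(g,"pics/s1.png",213,188,50,37,8)
for nm,fr,(u0,u1,v0,v1) in(("top",f,(262,335,190,258)),("scene",g,(180,247,160,212))):
    m=(fr["pixels"].min(2)>125).astype(np.uint8);M=np.zeros_like(m);M[v0:v1,u0:u1]=m[v0:v1,u0:u1]
    print(nm,np.median(fr["pixels"][v0:v1,u0:u1],axis=(0,1)))
    cs,_=cv2.findContours(M,cv2.RETR_EXTERNAL,cv2.CHAIN_APPROX_NONE)
    c=max(cs,key=cv2.contourArea);e=cv2.fitEllipse(c);print(e,ray(fr,*e[0],0.026))
for n,u,v,z in(("tin",375,221,.042),("bur",226,256,.024),("spare",277,160,.02)):print(n,ray(f,u,v,z))
E
```

```text
top [ 99. 101. 103.]
((298.2994689941406, 224.1315155029297), (50.26145553588867, 52.20526123046875), 86.08112335205078) [ 0.53846266 -0.06476278  0.026     ]
scene [101.  102.  104.5]
((216.97384643554688, 187.4422607421875), (34.81321716308594, 47.26598358154297), 88.7503433227539) [ 0.54887875 -0.05361943  0.026     ]
tin [ 0.53994404 -0.27150847  0.042     ]
bur [0.45663054 0.13491472 0.024     ]
spare [ 0.72402561 -0.01364433  0.02      ]
```

```bash
sleep 1
```

```text
(no output)
```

View pics/t1.png

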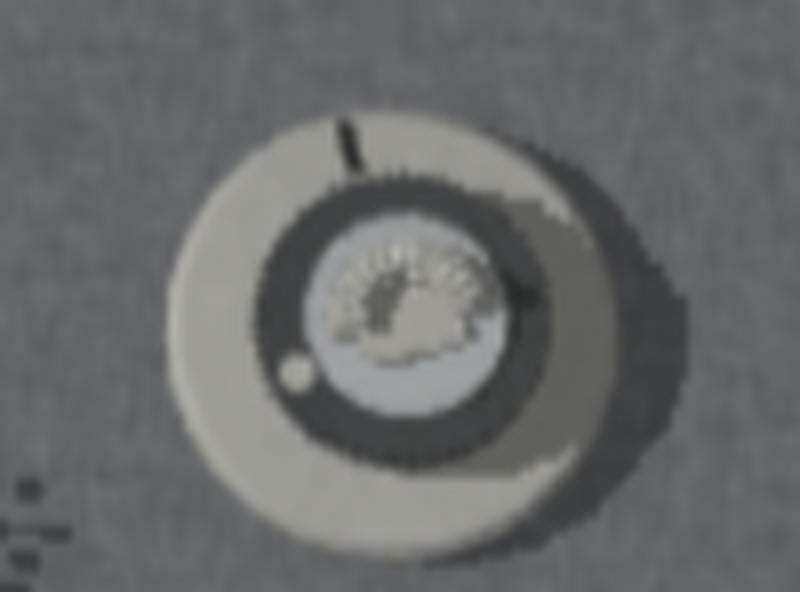

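View pics/s1.png

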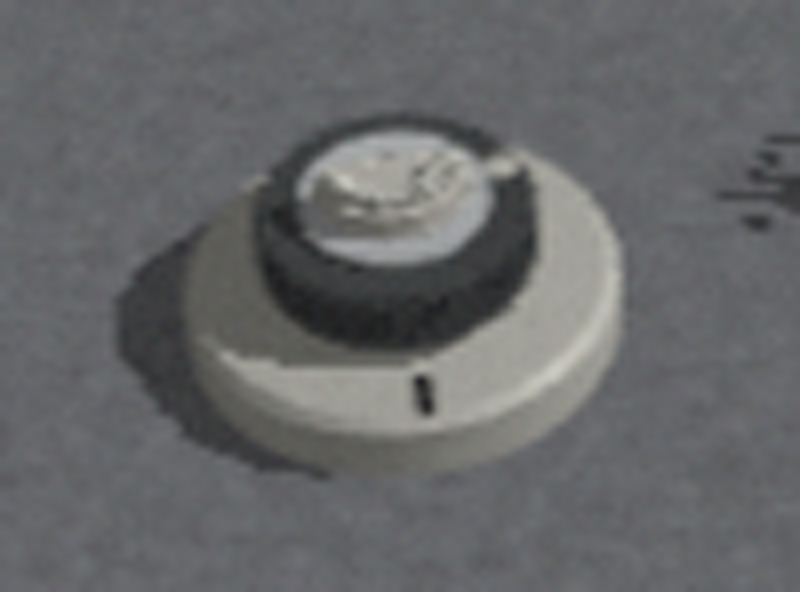

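```bash
python3 - <<'E'
from plant import robot
from h import *
f=robot.grab_frame("top");g=robot.grab_frame("scene")
P=lambda u,v,z:ray(f,250+u/8-.5+.5/8,183+v/8-.5+.5/8,z)
px=f["pixels"].astype(int)
# disc: bluish light, seeds
hsv=cv2.cvtColor(f["pixels"],cv2.COLOR_RGB2HSV)
dark=((f["pixels"].max(2)<85)).astype(np.uint8);M=np.zeros_like(dark);M[200:247,276:325]=dark[200:247,276:325]
cs,_=cv2.findContours(M,cv2.RETR_EXTERNAL,cv2.CHAIN_APPROX_NONE);c=max(cs,key=cv2.contourArea);print(cv2.minEnclosingCircle(c),cv2.fitEllipse(c),cv2.contourArea(c))
print("ring",P(402,320,.058),"disc",P(406,314,.062),"foot",P(392.5,334,.026))
r=P(402,320,.058)
for n,p in(("disc",P(406,314,.062)),):pass
dot=P(297,372,.058);line=P(350,145,.026)
for c in(r,P(406,314,.062)):
    d=dot-c;l=line-c;ad=np.arctan2(d[1],d[0]);al=np.arctan2(l[1],l[0]);print(np.hypot(*d[:2]),np.hypot(*l[:2]),ad,al,(ad-al)%6.283)
Q=lambda u,v,z:ray(g,163+u/8-.5,151+v/8-.5,z)
print("scene disc",Q(395,196,.062),"line",Q(424,395,.026),"dot",Q(502,164,.058), line,dot)
E
```

```text
((300.15826416015625, 222.9803924560547), 18.52391815185547) ((300.15850830078125, 222.7494659423828), (33.06025314331055, 33.97917556762695), 114.14655303955078) 408.0
ring [ 0.53838002 -0.06508323  0.058     ] disc [ 0.53982031 -0.06600803  0.062     ] foot [ 0.53794177 -0.06563288  0.026     ]
0.039493006907819914 0.06676012008783905 2.004619559934356 0.16636064057748493 1.8382589193568712
0.040947851145149934 0.06550296043271864 2.027043534190886 0.18392622023650365 1.8431173139543824
scene disc [ 0.53558177 -0.06605177  0.062     ] line [ 0.59793769 -0.05476143  0.026     ] dot [ 0.51506708 -0.02971077  0.058     ] [ 0.60421844 -0.05402813  0.026     ] [ 0.52177941 -0.02924864  0.058     ]
```

```bash
python3 - <<'E'
from plant import robot
from h import *
from scipy.spatial.transform import Rotation as R
s=robot.read_state();print(s["time_s"],R.from_quat(s["eef_rot"]).as_matrix().round(3))
g=robot.grab_frame("scene");crop(g,"pics/s2.png",430,40,60,40,6)
z=g["z_map"];print(z[40:60,405:450:6])
E
```

```text
0.3 [[-0.     0.282  0.959]
 [-0.001  0.959 -0.282]
 [-1.    -0.001 -0.   ]]
[[1.3157656 1.9089537 1.9101821 1.904571  1.9066244 1.9086916 1.285502
  1.9010136]
 [1.3172852 1.904539  1.8980552 1.900863  1.8967648 1.9034619 1.2876661
  1.9005879]
 [1.3219668 1.8992723 1.8995389 1.8920373 1.8994517 1.8851722 1.2906722
  1.8834372]
 [1.3228781 1.8875391 1.8839285 1.8851274 1.8887484 1.8861401 1.283597
  1.8813559]
 [1.3280257 1.8818886 1.8839432 1.8782467 1.8822207 1.8868196 1.2957128
  1.8817629]
 [1.3268547 1.8766195 1.8703403 1.8693609 1.8653488 1.8741246 1.2954937
  1.876157 ]
 [1.3218062 1.8655839 1.8636663 1.8666569 1.8684042 1.870489  1.301119
  1.8748887]
 [1.3304645 1.862854  1.859193  1.8576658 1.8617944 1.8627287 1.3008413
  1.8548604]
 [1.3382047 1.8551149 1.8460282 1.8599426 1.8614671 1.8492603 1.3032497
  1.8577975]
 [1.3374534 1.8427083 1.8514955 1.8498095 1.8478078 1.834527  1.8411006
  1.8437551]
 [1.3349769 1.8417726 1.849107  1.8364247 1.8415247 1.8415639 1.8474407
  1.8383675]
 [1.3352126 1.8295122 1.8270772 1.8275642 1.8327502 1.823697  1.8270756
  1.8307718]
 [1.3356954 1.8369882 1.8296844 1.8305062 1.8226433 1.826611  1.8277066
  1.820638 ]
 [1.337487  1.8252068 1.8270096 1.8202324 1.8288258 1.8180467 1.8225328
  1.8141134]
 [1.3459983 1.8200814 1.8194703 1.8154614 1.8168602 1.3402302 1.8073345
  1.8021573]
 [1.3477321 1.8055638 1.8083651 1.8123531 1.8165486 1.3342391 0.
  1.8020983]
 [1.8021679 1.7962037 1.8017817 1.8026483 1.7953088 1.3250427 1.8026574
  1.7994275]
 [1.8007079 1.7976035 1.7971866 1.7961302 1.7878946 1.3256595 1.7884936
  1.7924353]
 [1.793053  1.789352  1.7964691 1.7898306 1.7831948 1.3279012 1.789546
  1.7885433]
 [1.7804915 1.7811847 1.7823042 1.7804307 1.7786245 0.        1.7870418
  1.7816997]]
```

View pics/s2.png

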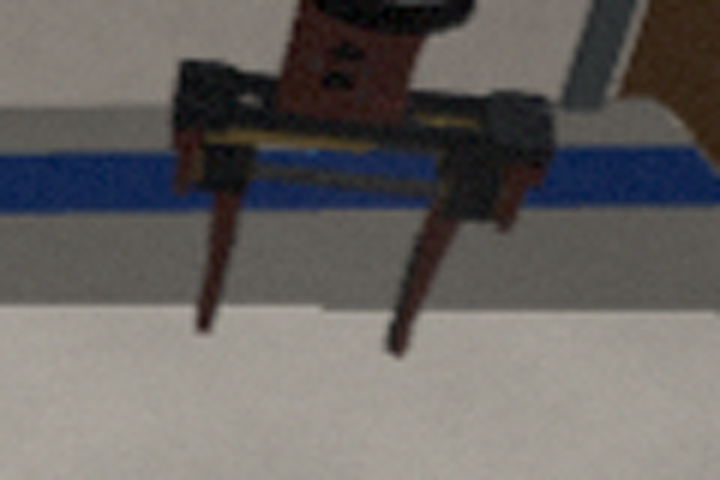

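move_arm(increments=[[[0, -2.95, 2.65], [-0.036, 0, 0], 0], [[0, -2.95, 2.65], [-0.036, 0, 0], 0], [[0, -2.95, 2.65], [-0.036, 0, 0], 0], [[0, -2.95, 2.65], [-0.036, 0, 0], 0], [[0, -2.95, 2.65], [-0.036, 0, 0], 0], [[0, -2.95, 2.65], [-0.036, 0, 0], 0], [[0, -2.95, 2.65], [-0.036, 0, 0], 0], [[0, -2.95, 2.65], [-0.036, 0, 0], 0]])

```text
time_s: 1.02
position: [0.3409, 0.3082, 0.223]
eef_rot: [-0.001, 0.707, 0.002, 0.707]
ft_force: [0.4, 0.3, 0.5]
finger_gap: 0.0378
```

```bash
python3 - <<'E'
from plant import robot
from scipy.spatial.transform import Rotation as R
s=robot.read_state();print(s["time_s"],s["position"],s["ft_force"],s["finger_gap"],R.from_quat(s["eef_rot"]).as_matrix().round(3))
E
```

```text
1.0167 [0.34087917 0.30817244 0.22301473] [0.43970287 0.28468828 0.49340929] 0.037847090224204766 [[ 0.001 -0.004  1.   ]
 [ 0.001  1.     0.004]
 [-1.     0.001  0.001]]
```

move_arm(increments=[[[0.8, -3.2, 2.35], [0, 0, 0], 0], [[0.8, -3.2, 2.35], [0, 0, 0], 0], [[0.8, -3.2, 2.35], [0, 0, 0], 0], [[0.8, -3.2, 2.35], [0, 0, 0], 0], [[0.8, -3.2, 2.35], [0, 0, 0], 0], [[0.8, -3.2, 2.35], [0, 0, 0], 0], [[0.8, -3.2, 2.35], [0, 0, 0], 0], [[0.8, -3.2, 2.35], [0, 0, 0], 0]])

```text
time_s: 1.68
position: [0.5298, 0.0524, 0.1585]
eef_rot: [-0.001, 0.707, 0.001, 0.707]
ft_force: [0.7, 0.7, 0.4]
finger_gap: 0.0008
```

```bash
python3 - <<'E'
from plant import robot
from h import *
g=robot.grab_frame("scene");cv2.imwrite("pics/s3.png",g["pixels"][:,:,::-1]);s=robot.read_state();print(s["time_s"],s["position"],s["ft_force"],s["joint_positions"],s["finger_gap"])
u,v=proj(g,s["position"]);print(u,v);crop(g,"pics/s3c.png",int(u),int(v)-10,60,45,6)
E
```

```text
1.7333 [0.53191756 0.04672646 0.15549602] [-2.64867156 -4.93665081 -1.12058018] [ 0.02664283 -0.08850209  1.52898655 -0.00421641  1.70239466 -1.54209341] 0.0003012713787337297
251.49912687763856 147.71568940569045
```

View pics/s3c.png

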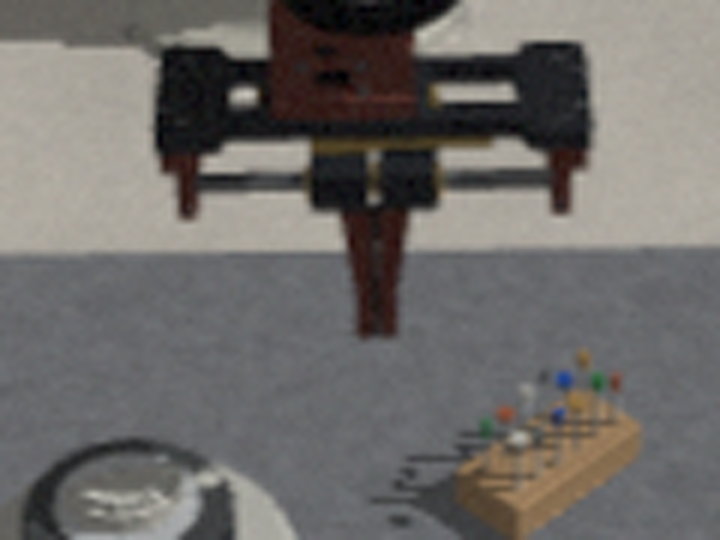

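move_arm(increments=[[[1.45, -0.15, 0.06], [0, 0, 0], 0], [[1.45, -0.15, 0.06], [0, 0, 0], 0], [[1.45, -0.15, 0.06], [0, 0, 0], 0], [[1.45, -0.15, 0.06], [0, 0, 0], 0], [[1.45, -0.15, 0.06], [0, 0, 0], 0], [[1.45, -0.15, 0.06], [0, 0, 0], 0], [[1.3, -0.15, 0.06], [0, 0, 0], 0], [[1.3, -0.15, 0.06], [0, 0, 0], 0]])

```text
time_s: 2.4
position: [0.5337, 0.0422, 0.0448]
eef_rot: [-0.001, 0.707, 0.001, 0.707]
ft_force: [-0.1, -1.1, 0.2]
finger_gap: 0.0003
```

move_arm(increments=[[[0, 0, 0], [0, 0, 0], 0], [[0, 0, 0], [0, 0, 0], 0], [[0, 0, 0], [0, 0, 0], 0], [[0, -0.2, 0], [0, 0, 0], 0], [[0, -0.2, 0], [0, 0, 0], 0], [[0, -0.2, 0], [0, 0, 0], 0], [[0, -0.2, 0], [0, 0, 0], 0], [[0, -0.2, 0], [0, 0, 0], 0]])

```text
time_s: 3.07
position: [0.5339, 0.032, 0.0459]
eef_rot: [-0.001, 0.707, 0.001, 0.707]
ft_force: [-0.5, -0.7, -0.0]
finger_gap: 0.0004
```

```bash
cat > st.py <<'E'
from plant import robot
from h import *
import sys
s=robot.read_state();p=s["position"];print(round(s["time_s"],2),p.round(4),s["ft_force"].round(1),s["joint_positions"][[0,5]].round(2))
C=np.array([.5375,-.0655]);d=p[:2]-C;print("rad",np.hypot(*d).round(4),"ang",np.arctan2(d[1],d[0]).round(3))
if len(sys.argv)>1:
    g=robot.grab_frame("scene");crop(g,"pics/%s.png"%sys.argv[1],216,180,50,37,8)
    g=robot.grab_frame("top");crop(g,"pics/%st.png"%sys.argv[1],300,220,50,37,8)
E
python3 st.py a1
```

```text
3.07 [0.5339 0.032  0.0459] [-0.5 -0.7 -0. ] [-0.   -1.58]
rad 0.0976 ang 1.608
```

View pics/a1.png

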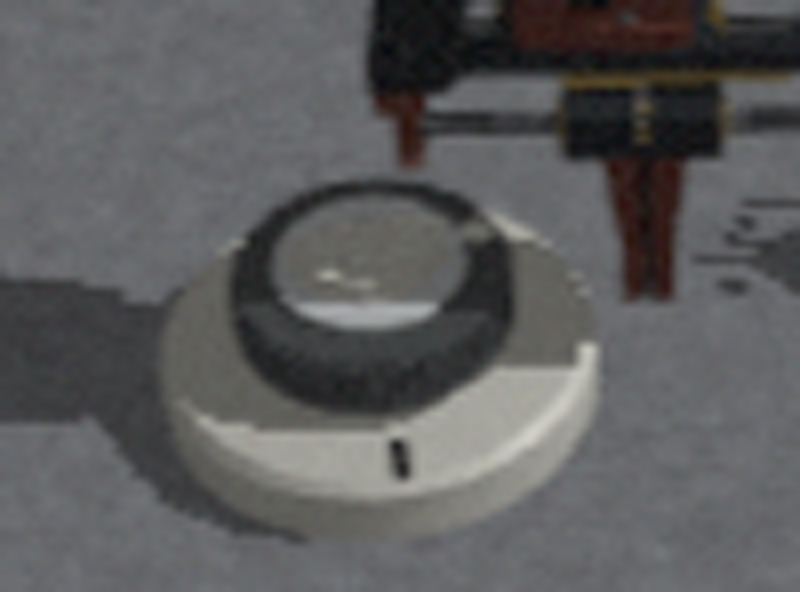

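View pics/a1t.png

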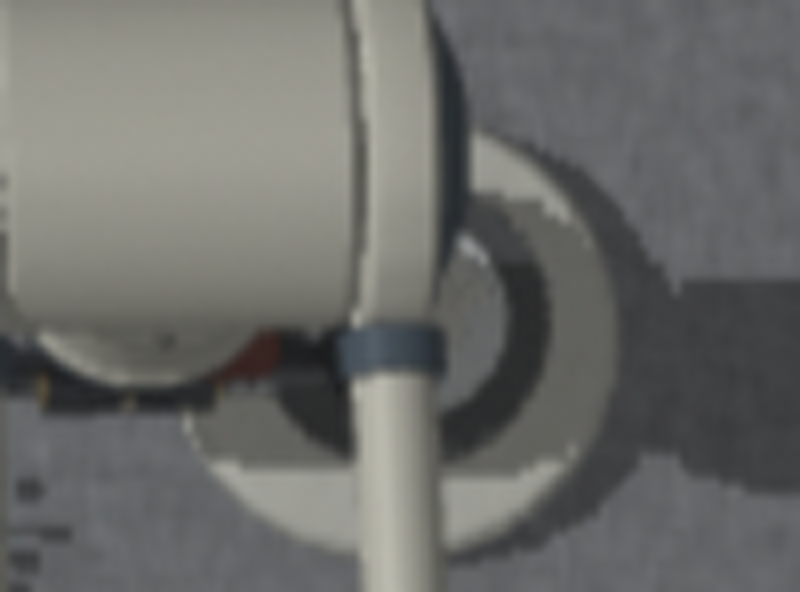

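move_arm(increments=[[[0.2, -0.6, 0.1], [0, 0, 0], 0], [[0.2, -0.6, 0.1], [0, 0, 0], 0], [[0.2, -0.6, 0.1], [0, 0, 0], 0], [[0, -0.6, 0], [0, 0, 0], 0], [[0, -0.2, 0], [0, 0, 0], 0], [[0, -0.2, 0], [0, 0, 0], 0], [[0, -0.2, 0], [0, 0, 0], 0], [[0, 0, 0], [0, 0, 0], 0]])

```text
time_s: 3.83
position: [0.5369, 0.002, 0.0397]
eef_rot: [-0.001, 0.707, 0.001, 0.707]
ft_force: [-0.1, 0.6, -0.1]
finger_gap: 0.0008
```

```bash
python3 st.py a2
```

```text
3.83 [0.5369 0.002  0.0397] [-0.1  0.6 -0.1] [-0.06 -1.63]
rad 0.0675 ang 1.58
```

View pics/a2.png

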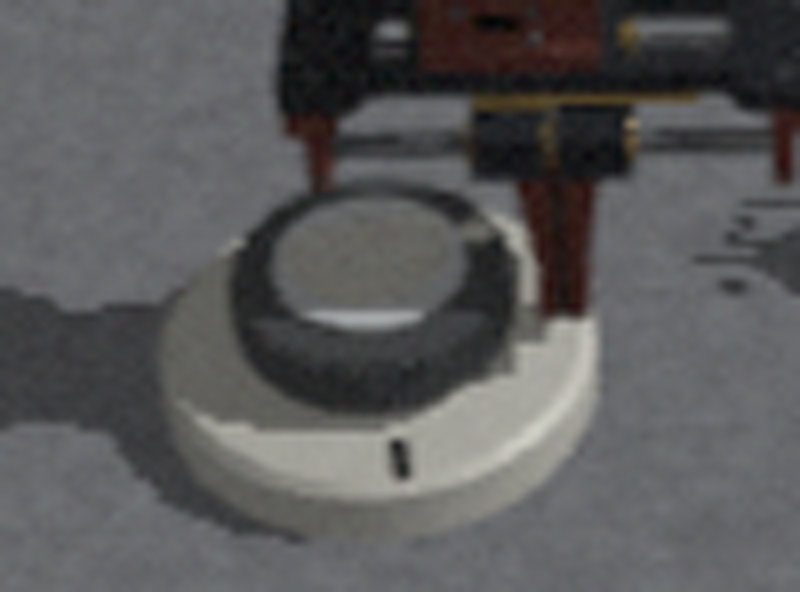

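move_arm(increments=[[[0, -0.12, 0], [0, 0, 0], 0], [[0, -0.12, 0], [0, 0, 0], 0], [[0, -0.12, 0], [0, 0, 0], 0], [[0, -0.1, 0], [0, 0, 0], 0], [[0, -0.1, 0], [0, 0, 0], 0], [[0, -0.1, 0], [0, 0, 0], 0], [[0, -0.1, 0], [0, 0, 0], 0], [[0, -0.1, 0], [0, 0, 0], 0]])

```text
time_s: 4.6
position: [0.5368, -0.0064, 0.0396]
eef_rot: [-0.001, 0.707, 0.001, 0.707]
ft_force: [0.1, -0.7, -0.3]
finger_gap: 0.0006
```

move_arm(increments=[[[0, -0.07, 0], [0, 0, 0], 0], [[0, -0.07, 0], [0, 0, 0], 0], [[0, -0.07, 0], [0, 0, 0], 0], [[0, -0.07, 0], [0, 0, 0], 0], [[0, -0.05, 0], [0, 0, 0], 0], [[0, 0, 0], [0, 0, 0], 0], [[0, 0, 0], [0, 0, 0], 0], [[0, 0, 0], [0, 0, 0], 0]])

```text
time_s: 5.27
position: [0.5368, -0.0068, 0.0397]
eef_rot: [0.0, 0.707, 0.003, 0.707]
ft_force: [-0.6, 10.2, 0.9]
finger_gap: 0.0002
```

```bash
cat > path.py <<'E'
import numpy as np,sys
# rounded-rectangle of commanded TCP; s from mid of +y flat, anticlockwise
def pts(r,a=.009,b=.010,C=(.5375,-.0655)):
    C=np.array(C);P=[]
    cs=[(-b,a,90),(-b,-a,180),(b,-a,270),(b,a,360)]
    P=[C+[0,a+r]]
    for x,y,t0 in cs:
        for t in np.linspace(t0,t0+90,60):P.append(C+[x,y]+r*np.array([np.cos(np.radians(t)),np.sin(np.radians(t))]))
    P.append(P[0]);return np.array(P)
def rows(cmd,n,step=.0025,r=.0465,**k):
    P=pts(r,**k);P=np.vstack([P,P[1:]]);L=np.r_[0,np.cumsum(np.hypot(*np.diff(P,axis=0).T))]
    s=np.linspace(0,L[-1]/2,4000);Q=np.c_[np.interp(s,L,P[:,0]),np.interp(s,L,P[:,1])]
    s0=s[np.argmin(np.hypot(*(Q-cmd).T))];c=np.array(cmd,float);out=[]
    for i in range(1,n+1):
        t=s0+i*step;g=np.array([np.interp(t,L,P[:,0]),np.interp(t,L,P[:,1])]);d=np.round((g-c)*100,2);c=c+d/100;out.append(d)
    for i in range(0,n,8):
        print([[[0,float(d[1]),float(d[0])],[0,0,0],0] for d in out[i:i+8]])
    print("end cmd",c.round(4), "s0",s0.round(4))
E
python3 -c "
from path import *
rows((.537,-.0102),24)"
```

```text
[[[0, 0.02, -0.25], [0, 0, 0], 0], [[0, -0.0, -0.25], [0, 0, 0], 0], [[0, -0.0, -0.25], [0, 0, 0], 0], [[0, -0.0, -0.25], [0, 0, 0], 0], [[0, -0.01, -0.25], [0, 0, 0], 0], [[0, -0.02, -0.24], [0, 0, 0], 0], [[0, -0.04, -0.25], [0, 0, 0], 0], [[0, -0.05, -0.25], [0, 0, 0], 0]]
[[[0, -0.06, -0.24], [0, 0, 0], 0], [[0, -0.08, -0.24], [0, 0, 0], 0], [[0, -0.08, -0.23], [0, 0, 0], 0], [[0, -0.1, -0.23], [0, 0, 0], 0], [[0, -0.12, -0.22], [0, 0, 0], 0], [[0, -0.12, -0.22], [0, 0, 0], 0], [[0, -0.14, -0.21], [0, 0, 0], 0], [[0, -0.14, -0.2], [0, 0, 0], 0]]
[[[0, -0.16, -0.2], [0, 0, 0], 0], [[0, -0.17, -0.18], [0, 0, 0], 0], [[0, -0.18, -0.18], [0, 0, 0], 0], [[0, -0.18, -0.16], [0, 0, 0], 0], [[0, -0.2, -0.16], [0, 0, 0], 0], [[0, -0.2, -0.15], [0, 0, 0], 0], [[0, -0.21, -0.13], [0, 0, 0], 0], [[0, -0.22, -0.12], [0, 0, 0], 0]]
end cmd [ 0.4864 -0.0348] s0 0.0005
```

move_arm(increments=[[[0, 0, -0.25], [0, 0, 0], 0], [[0, 0, -0.25], [0, 0, 0], 0], [[0, 0, -0.25], [0, 0, 0], 0], [[0, 0, -0.25], [0, 0, 0], 0], [[0, 0, -0.25], [0, 0, 0], 0], [[0, -0.02, -0.25], [0, 0, 0], 0], [[0, -0.04, -0.25], [0, 0, 0], 0], [[0, -0.05, -0.25], [0, 0, 0], 0]])

```text
time_s: 5.93
position: [0.5172, -0.0091, 0.0398]
eef_rot: [-0.0, 0.707, 0.002, 0.708]
ft_force: [2.3, 6.7, -0.8]
finger_gap: 0.0007
```

```bash
python3 st.py a3
```

```text
5.93 [ 0.5172 -0.0091  0.0398] [ 2.3  6.7 -0.8] [-0.09 -1.66]
rad 0.06 ang 1.916
```

View pics/a3.png

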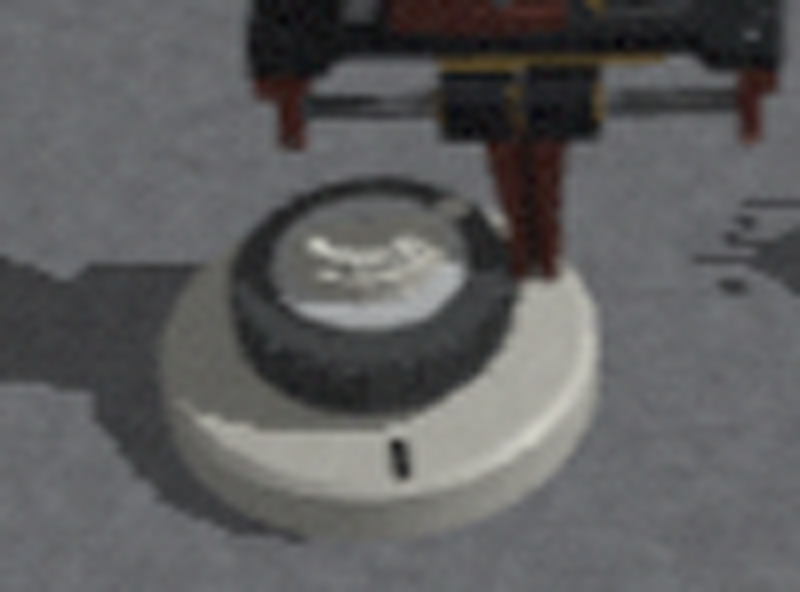

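move_arm(increments=[[[0, -0.06, -0.24], [0, 0, 0], 0], [[0, -0.08, -0.24], [0, 0, 0], 0], [[0, -0.08, -0.23], [0, 0, 0], 0], [[0, -0.1, -0.23], [0, 0, 0], 0], [[0, -0.12, -0.22], [0, 0, 0], 0], [[0, -0.12, -0.22], [0, 0, 0], 0], [[0, -0.14, -0.21], [0, 0, 0], 0], [[0, -0.14, -0.2], [0, 0, 0], 0]])

```text
time_s: 6.7
position: [0.4989, -0.0187, 0.0397]
eef_rot: [-0.001, 0.707, 0.001, 0.707]
ft_force: [0.7, 4.7, 0.4]
finger_gap: 0.0006
```

```bash
python3 st.py a4
```

```text
6.7 [ 0.4989 -0.0187  0.0397] [0.7 4.7 0.4] [-0.11 -1.68]
rad 0.0607 ang 2.261
```

View pics/a4.png

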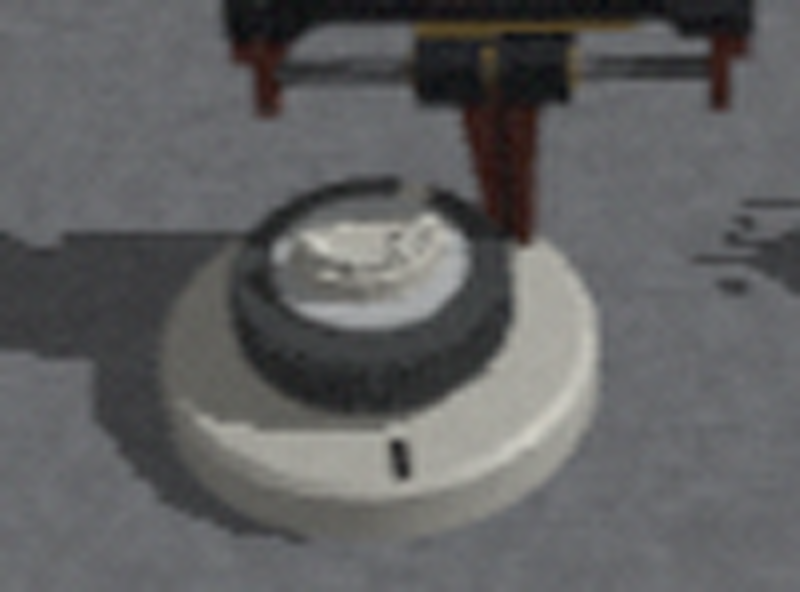

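move_arm(increments=[[[0, -0.2, -0.16], [0, 0, 0], 0], [[0, -0.21, -0.14], [0, 0, 0], 0], [[0, -0.22, -0.14], [0, 0, 0], 0], [[0, -0.22, -0.14], [0, 0, 0], 0], [[0, -0.2, -0.16], [0, 0, 0], 0], [[0, -0.2, -0.15], [0, 0, 0], 0], [[0, -0.21, -0.13], [0, 0, 0], 0], [[0, -0.22, -0.12], [0, 0, 0], 0]])

```text
time_s: 7.47
position: [0.4855, -0.0345, 0.0395]
eef_rot: [0.0, 0.709, 0.002, 0.705]
ft_force: [-8.5, 8.2, 6.5]
finger_gap: 0.0007
```

```bash
python3 st.py a5; python3 -c "
from path import *
rows((.4877,-.0365),24,b=.0085)"
```

```text
7.47 [ 0.4855 -0.0345  0.0395] [-8.5  8.2  6.5] [-0.14 -1.72]
rad 0.0605 ang 2.604
[[[0, -0.2, -0.16], [0, 0, 0], 0], [[0, -0.24, -0.09], [0, 0, 0], 0], [[0, -0.23, -0.08], [0, 0, 0], 0], [[0, -0.24, -0.06], [0, 0, 0], 0], [[0, -0.25, -0.05], [0, 0, 0], 0], [[0, -0.25, -0.04], [0, 0, 0], 0], [[0, -0.24, -0.03], [0, 0, 0], 0], [[0, -0.25, -0.01], [0, 0, 0], 0]]
[[[0, -0.25, 0.0], [0, 0, 0], 0], [[0, -0.25, 0.0], [0, 0, 0], 0], [[0, -0.25, 0.0], [0, 0, 0], 0], [[0, -0.25, 0.0], [0, 0, 0], 0], [[0, -0.25, 0.0], [0, 0, 0], 0], [[0, -0.25, 0.0], [0, 0, 0], 0], [[0, -0.25, 0.0], [0, 0, 0], 0], [[0, -0.25, 0.0], [0, 0, 0], 0]]
[[[0, -0.25, 0.01], [0, 0, 0], 0], [[0, -0.25, 0.03], [0, 0, 0], 0], [[0, -0.25, 0.04], [0, 0, 0], 0], [[0, -0.24, 0.05], [0, 0, 0], 0], [[0, -0.25, 0.07], [0, 0, 0], 0], [[0, -0.23, 0.07], [0, 0, 0], 0], [[0, -0.24, 0.1], [0, 0, 0], 0], [[0, -0.22, 0.1], [0, 0, 0], 0]]
end cmd [ 0.4872 -0.0948] s0 0.0606
```

View pics/a5.png

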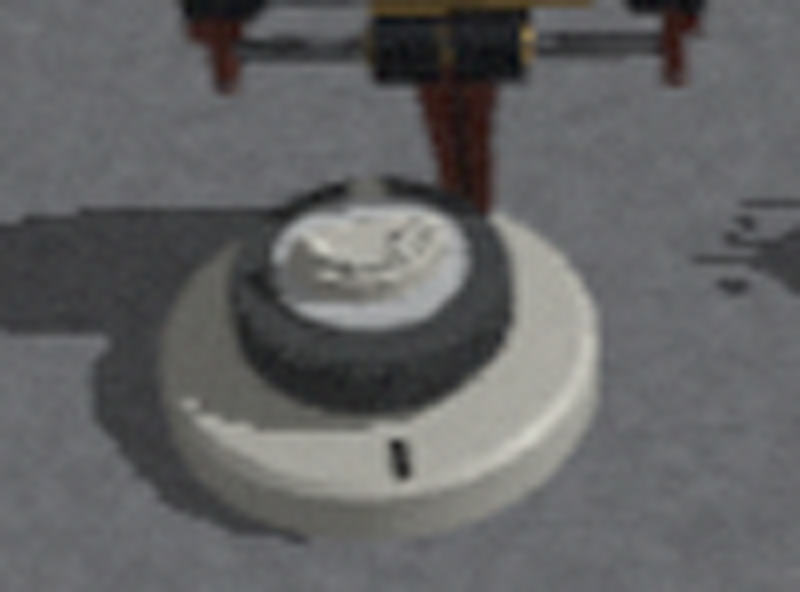

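```bash
cat > circ.py <<'E'
import numpy as np
def rows(cmd,n,step=.003,r=.058,C=(.5375,-.0655)):
    C=np.array(C);c=np.array(cmd,float);d=c-C;t=np.arctan2(d[1],d[0]);r0=np.hypot(*d);out=[]
    for i in range(1,n+1):
        t+=step/r;rr=r0+(r-r0)*min(1,i/8);g=C+rr*np.array([np.cos(t),np.sin(t)]);e=np.round((g-c)*100,2)+0.;c=c+e/100;out.append(e)
        if i%8==0:
            print([[[0,float(q[1]),float(q[0])],[0,0,0],0] for q in out]);out=[];print("   cmd",c.round(4),"ang",round(t,3))
E
python3 -c "
from circ import *
rows((.4877,-.0365),40)"
```

```text
[[[0, -0.26, -0.15], [0, 0, 0], 0], [[0, -0.27, -0.13], [0, 0, 0], 0], [[0, -0.27, -0.12], [0, 0, 0], 0], [[0, -0.28, -0.11], [0, 0, 0], 0], [[0, -0.28, -0.09], [0, 0, 0], 0], [[0, -0.29, -0.07], [0, 0, 0], 0], [[0, -0.3, -0.07], [0, 0, 0], 0], [[0, -0.29, -0.04], [0, 0, 0], 0]]
   cmd [ 0.4799 -0.0589] ang 3.028
[[[0, -0.3, -0.03], [0, 0, 0], 0], [[0, -0.3, -0.01], [0, 0, 0], 0], [[0, -0.3, 0.01], [0, 0, 0], 0], [[0, -0.3, 0.02], [0, 0, 0], 0], [[0, -0.3, 0.03], [0, 0, 0], 0], [[0, -0.29, 0.05], [0, 0, 0], 0], [[0, -0.3, 0.07], [0, 0, 0], 0], [[0, -0.29, 0.08], [0, 0, 0], 0]]
   cmd [ 0.4821 -0.0827] ang 3.442
[[[0, -0.28, 0.1], [0, 0, 0], 0], [[0, -0.28, 0.11], [0, 0, 0], 0], [[0, -0.27, 0.12], [0, 0, 0], 0], [[0, -0.27, 0.14], [0, 0, 0], 0], [[0, -0.26, 0.15], [0, 0, 0], 0], [[0, -0.25, 0.17], [0, 0, 0], 0], [[0, -0.24, 0.18], [0, 0, 0], 0], [[0, -0.23, 0.19], [0, 0, 0], 0]]
   cmd [ 0.4937 -0.1035] ang 3.856
[[[0, -0.22, 0.2], [0, 0, 0], 0], [[0, -0.21, 0.21], [0, 0, 0], 0], [[0, -0.2, 0.23], [0, 0, 0], 0], [[0, -0.19, 0.23], [0, 0, 0], 0], [[0, -0.17, 0.24], [0, 0, 0], 0], [[0, -0.17, 0.26], [0, 0, 0], 0], [[0, -0.14, 0.26], [0, 0, 0], 0], [[0, -0.14, 0.26], [0, 0, 0], 0]]
   cmd [ 0.5126 -0.1179] ang 4.269
[[[0, -0.12, 0.28], [0, 0, 0], 0], [[0, -0.11, 0.28], [0, 0, 0], 0], [[0, -0.09, 0.28], [0, 0, 0], 0], [[0, -0.08, 0.29], [0, 0, 0], 0], [[0, -0.06, 0.3], [0, 0, 0], 0], [[0, -0.05, 0.29], [0, 0, 0], 0], [[0, -0.03, 0.3], [0, 0, 0], 0], [[0, -0.02, 0.3], [0, 0, 0], 0]]
   cmd [ 0.5358 -0.1235] ang 4.683
```

move_arm(increments=[[[0, -0.26, -0.15], [0, 0, 0], 0], [[0, -0.27, -0.13], [0, 0, 0], 0], [[0, -0.27, -0.12], [0, 0, 0], 0], [[0, -0.28, -0.11], [0, 0, 0], 0], [[0, -0.28, -0.09], [0, 0, 0], 0], [[0, -0.29, -0.07], [0, 0, 0], 0], [[0, -0.3, -0.07], [0, 0, 0], 0], [[0, -0.29, -0.04], [0, 0, 0], 0]])

```text
time_s: 8.23
position: [0.4782, -0.0585, 0.0392]
eef_rot: [-0.001, 0.709, 0.001, 0.706]
ft_force: [-4.2, 3.8, 1.8]
finger_gap: 0.0002
```

```bash
python3 st.py a6
```

```text
8.23 [ 0.4782 -0.0585  0.0392] [-4.2  3.8  1.8] [-0.19 -1.76]
rad 0.0597 ang 3.024
```

View pics/a6.png

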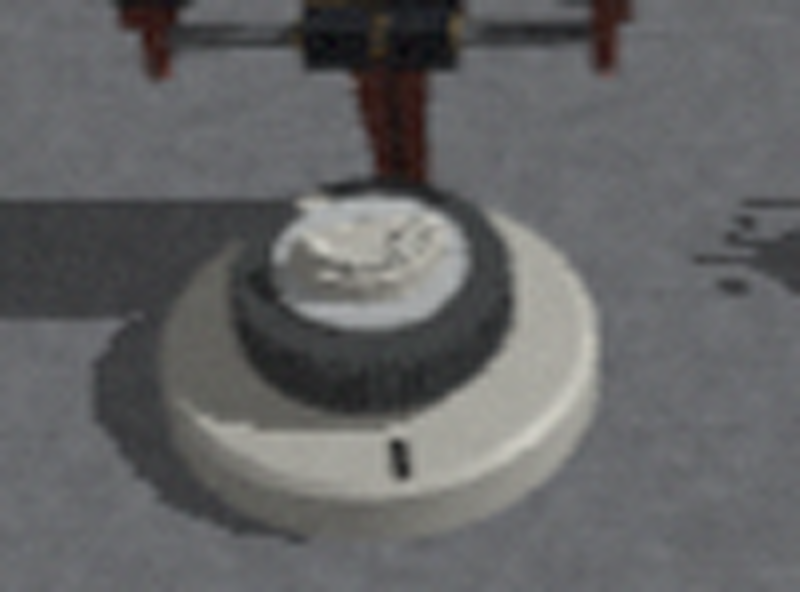

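move_arm(increments=[[[0, -0.3, 0], [0, 0, 0], 0], [[0, -0.3, 0.02], [0, 0, 0], 0], [[0, -0.3, 0.03], [0, 0, 0], 0], [[0, -0.3, 0.03], [0, 0, 0], 0], [[0, -0.3, 0.03], [0, 0, 0], 0], [[0, -0.29, 0.05], [0, 0, 0], 0], [[0, -0.3, 0.07], [0, 0, 0], 0], [[0, -0.29, 0.08], [0, 0, 0], 0]])

```text
time_s: 9.0
position: [0.4798, -0.0829, 0.0387]
eef_rot: [-0.001, 0.71, 0.0, 0.704]
ft_force: [-11.0, 1.8, 4.8]
finger_gap: 0.0003
```

move_arm(increments=[[[0, -0.28, 0.1], [0, 0, 0], 0], [[0, -0.28, 0.11], [0, 0, 0], 0], [[0, -0.27, 0.12], [0, 0, 0], 0], [[0, -0.27, 0.14], [0, 0, 0], 0], [[0, -0.26, 0.15], [0, 0, 0], 0], [[0, -0.25, 0.17], [0, 0, 0], 0], [[0, -0.24, 0.18], [0, 0, 0], 0], [[0, -0.23, 0.19], [0, 0, 0], 0]])

```text
time_s: 9.67
position: [0.4913, -0.1052, 0.0386]
eef_rot: [-0.002, 0.71, -0.001, 0.704]
ft_force: [-10.4, -4.8, 2.5]
finger_gap: 0.0008
```

```bash
python3 st.py a7
```

```text
9.67 [ 0.4913 -0.1052  0.0386] [-10.4  -4.8   2.5] [-0.27 -1.85]
rad 0.0609 ang -2.431
```

View pics/a7.png

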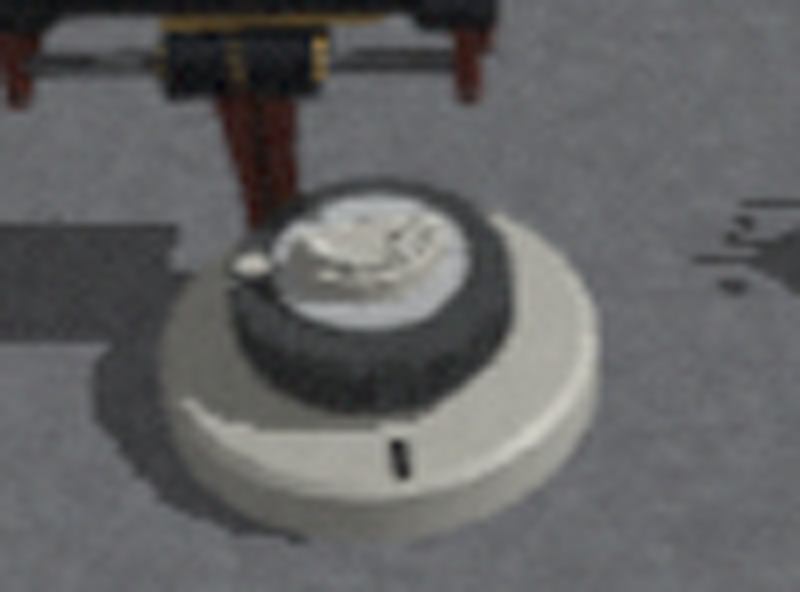

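move_arm(increments=[[[0, -0.22, 0.2], [0, 0, 0], 0], [[0, -0.21, 0.21], [0, 0, 0], 0], [[0, -0.2, 0.23], [0, 0, 0], 0], [[0, -0.19, 0.23], [0, 0, 0], 0], [[0, -0.17, 0.24], [0, 0, 0], 0], [[0, -0.16, 0.26], [0, 0, 0], 0], [[0, -0.14, 0.26], [0, 0, 0], 0], [[0, -0.13, 0.26], [0, 0, 0], 0]])

```text
time_s: 10.43
position: [0.5112, -0.1201, 0.0387]
eef_rot: [-0.002, 0.709, -0.002, 0.705]
ft_force: [-6.5, -5.9, 0.1]
finger_gap: 0.0005
```

move_arm(increments=[[[0, -0.12, 0.28], [0, 0, 0], 0], [[0, -0.11, 0.28], [0, 0, 0], 0], [[0, -0.09, 0.28], [0, 0, 0], 0], [[0, -0.08, 0.29], [0, 0, 0], 0], [[0, -0.06, 0.3], [0, 0, 0], 0], [[0, -0.05, 0.29], [0, 0, 0], 0], [[0, -0.03, 0.3], [0, 0, 0], 0], [[0, -0.02, 0.3], [0, 0, 0], 0]])

```text
time_s: 11.1
position: [0.5359, -0.1247, 0.0392]
eef_rot: [-0.001, 0.708, -0.001, 0.706]
ft_force: [-3.5, -3.8, -1.5]
finger_gap: 0.0004
```

```bash
python3 st.py a8;python3 -c "
from circ import *
rows((.5365,-.1235),64)"
```

```text
11.1 [ 0.5359 -0.1247  0.0392] [-3.5 -3.8 -1.5] [-0.29 -1.86]
rad 0.0592 ang -1.598
[[[0, 0.0, 0.3], [0, 0, 0], 0], [[0, 0.02, 0.3], [0, 0, 0], 0], [[0, 0.03, 0.3], [0, 0, 0], 0], [[0, 0.05, 0.29], [0, 0, 0], 0], [[0, 0.07, 0.3], [0, 0, 0], 0], [[0, 0.08, 0.29], [0, 0, 0], 0], [[0, 0.09, 0.28], [0, 0, 0], 0], [[0, 0.11, 0.28], [0, 0, 0], 0]]
   cmd [ 0.5599 -0.119 ] ang -1.174
[[[0, 0.12, 0.27], [0, 0, 0], 0], [[0, 0.14, 0.27], [0, 0, 0], 0], [[0, 0.15, 0.26], [0, 0, 0], 0], [[0, 0.16, 0.25], [0, 0, 0], 0], [[0, 0.18, 0.24], [0, 0, 0], 0], [[0, 0.19, 0.24], [0, 0, 0], 0], [[0, 0.2, 0.22], [0, 0, 0], 0], [[0, 0.21, 0.21], [0, 0, 0], 0]]
   cmd [ 0.5795 -0.1055] ang -0.76
[[[0, 0.22, 0.2], [0, 0, 0], 0], [[0, 0.24, 0.19], [0, 0, 0], 0], [[0, 0.24, 0.18], [0, 0, 0], 0], [[0, 0.25, 0.16], [0, 0, 0], 0], [[0, 0.26, 0.15], [0, 0, 0], 0], [[0, 0.27, 0.14], [0, 0, 0], 0], [[0, 0.27, 0.13], [0, 0, 0], 0], [[0, 0.28, 0.1], [0, 0, 0], 0]]
   cmd [ 0.592  -0.0852] ang -0.347
[[[0, 0.28, 0.1], [0, 0, 0], 0], [[0, 0.29, 0.08], [0, 0, 0], 0], [[0, 0.3, 0.06], [0, 0, 0], 0], [[0, 0.29, 0.05], [0, 0,
[... 693 characters left out ...]
22], [0, 0, 0], 0], [[0, 0.19, -0.23], [0, 0, 0], 0]]
   cmd [ 0.5738 -0.0203] ang 0.895
[[[0, 0.19, -0.24], [0, 0, 0], 0], [[0, 0.16, -0.25], [0, 0, 0], 0], [[0, 0.16, -0.25], [0, 0, 0], 0], [[0, 0.14, -0.27], [0, 0, 0], 0], [[0, 0.13, -0.27], [0, 0, 0], 0], [[0, 0.12, -0.28], [0, 0, 0], 0], [[0, 0.1, -0.28], [0, 0, 0], 0], [[0, 0.08, -0.29], [0, 0, 0], 0]]
   cmd [ 0.5525 -0.0095] ang 1.309
[[[0, 0.07, -0.29], [0, 0, 0], 0], [[0, 0.06, -0.29], [0, 0, 0], 0], [[0, 0.04, -0.3], [0, 0, 0], 0], [[0, 0.02, -0.3], [0, 0, 0], 0], [[0, 0.01, -0.3], [0, 0, 0], 0], [[0, -0.01, -0.3], [0, 0, 0], 0], [[0, -0.02, -0.3], [0, 0, 0], 0], [[0, -0.04, -0.3], [0, 0, 0], 0]]
   cmd [ 0.5287 -0.0082] ang 1.722
```

View pics/a8.png

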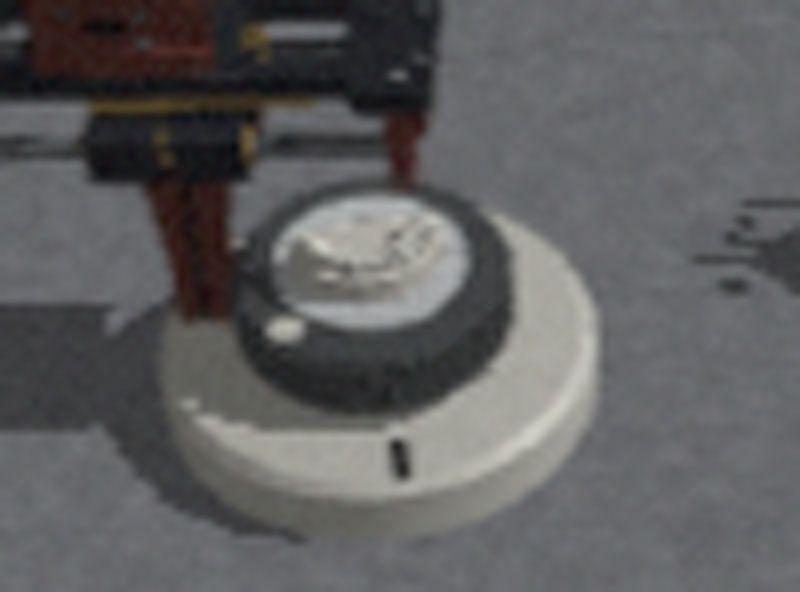

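move_arm(increments=[[[0, 0.03, 0.3], [0, 0, 0], 0], [[0, 0.04, 0.3], [0, 0, 0], 0], [[0, 0.04, 0.3], [0, 0, 0], 0], [[0, 0.05, 0.29], [0, 0, 0], 0], [[0, 0.07, 0.3], [0, 0, 0], 0], [[0, 0.08, 0.29], [0, 0, 0], 0], [[0, 0.1, 0.28], [0, 0, 0], 0], [[0, 0.11, 0.28], [0, 0, 0], 0]])

```text
time_s: 11.87
position: [0.5601, -0.1225, 0.0394]
eef_rot: [-0.003, 0.707, -0.003, 0.707]
ft_force: [0.1, -15.6, -3.3]
finger_gap: 0.0005
```

move_arm(increments=[[[0, 0.12, 0.27], [0, 0, 0], 0], [[0, 0.14, 0.27], [0, 0, 0], 0], [[0, 0.15, 0.26], [0, 0, 0], 0], [[0, 0.16, 0.25], [0, 0, 0], 0], [[0, 0.18, 0.24], [0, 0, 0], 0], [[0, 0.19, 0.24], [0, 0, 0], 0], [[0, 0.2, 0.22], [0, 0, 0], 0], [[0, 0.21, 0.21], [0, 0, 0], 0]])

```text
time_s: 12.53
position: [0.5823, -0.11, 0.0399]
eef_rot: [-0.003, 0.705, -0.004, 0.709]
ft_force: [11.4, -18.6, -8.6]
finger_gap: 0.0002
```

```bash
python3 st.py a9
```

```text
12.53 [ 0.5823 -0.11    0.0399] [ 11.4 -18.6  -8.6] [-0.24 -1.81]
rad 0.0631 ang -0.782
```

View pics/a9.png

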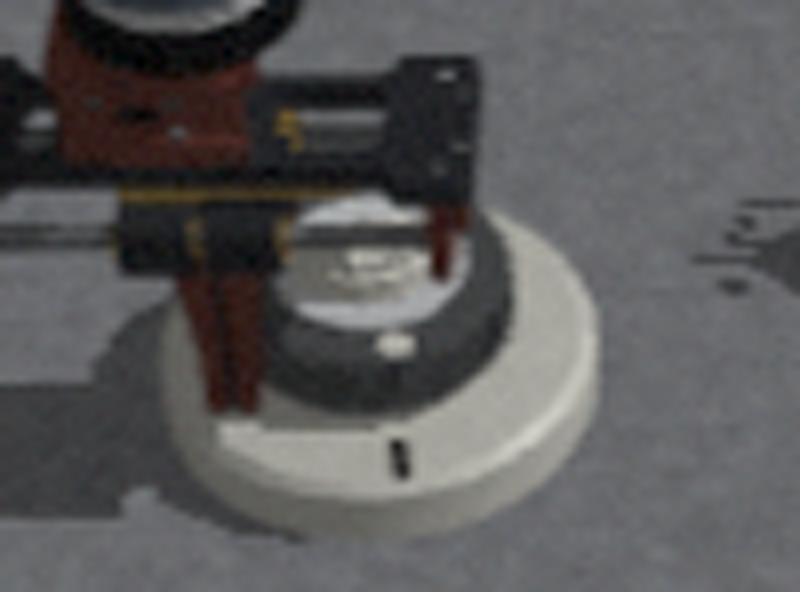

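```bash
python3 -c "
from circ import *
rows((.5797,-.1048),40,r=.060,C=(.5385,-.0657))"
```

```text
[[[0, 0.18, 0.22], [0, 0, 0], 0], [[0, 0.2, 0.21], [0, 0, 0], 0], [[0, 0.21, 0.21], [0, 0, 0], 0], [[0, 0.22, 0.19], [0, 0, 0], 0], [[0, 0.23, 0.18], [0, 0, 0], 0], [[0, 0.25, 0.18], [0, 0, 0], 0], [[0, 0.25, 0.16], [0, 0, 0], 0], [[0, 0.26, 0.15], [0, 0, 0], 0]]
   cmd [ 0.5947 -0.0868] ang -0.359
[[[0, 0.28, 0.1], [0, 0, 0], 0], [[0, 0.29, 0.08], [0, 0, 0], 0], [[0, 0.29, 0.07], [0, 0, 0], 0], [[0, 0.3, 0.05], [0, 0, 0], 0], [[0, 0.3, 0.04], [0, 0, 0], 0], [[0, 0.29, 0.03], [0, 0, 0], 0], [[0, 0.3, 0.01], [0, 0, 0], 0], [[0, 0.3, 0.0], [0, 0, 0], 0]]
   cmd [ 0.5985 -0.0633] ang 0.041
[[[0, 0.3, -0.02], [0, 0, 0], 0], [[0, 0.3, -0.04], [0, 0, 0], 0], [[0, 0.3, -0.05], [0, 0, 0], 0], [[0, 0.29, -0.06], [0, 0, 0], 0], [[0, 0.29, -0.08], [0, 0, 0], 0], [[0, 0.29, -0.09], [0, 0, 0], 0], [[0, 0.28, -0.11], [0, 0, 0], 0], [[0, 0.27, -0.12], [0, 0, 0], 0]]
   cmd [ 0.5928 -0.0401] ang 0.441
[[[0, 0.27, -0.14], [0, 0, 0], 0], [[0, 0.26, -0.15], [0, 0, 0], 0], [[0, 0.25, -0.16], [0, 0, 0], 0], [[0, 0.25, -0.17], [0, 0, 0], 0], [[0, 0.23, -0.19], [0, 0, 0], 0], [[0, 0.23, -0.19], [0, 0, 0], 0], [[0, 0.22, -0.21], [0, 0, 0], 0], [[0, 0.2, -0.22], [0, 0, 0], 0]]
   cmd [ 0.5785 -0.021 ] ang 0.841
[[[0, 0.2, -0.23], [0, 0, 0], 0], [[0, 0.18, -0.23], [0, 0, 0], 0], [[0, 0.17, -0.25], [0, 0, 0], 0], [[0, 0.16, -0.26], [0, 0, 0], 0], [[0, 0.14, -0.26], [0, 0, 0], 0], [[0, 0.13, -0.27], [0, 0, 0], 0], [[0, 0.12, -0.27], [0, 0, 0], 0], [[0, 0.11, -0.29], [0, 0, 0], 0]]
   cmd [ 0.5579 -0.0089] ang 1.241
```

move_arm(increments=[[[0, 0.18, 0.22], [0, 0, 0], 0], [[0, 0.2, 0.21], [0, 0, 0], 0], [[0, 0.21, 0.2], [0, 0, 0], 0], [[0, 0.22, 0.17], [0, 0, 0], 0], [[0, 0.23, 0.16], [0, 0, 0], 0], [[0, 0.25, 0.16], [0, 0, 0], 0], [[0, 0.25, 0.14], [0, 0, 0], 0], [[0, 0.26, 0.12], [0, 0, 0], 0]])

```text
time_s: 13.3
position: [0.5966, -0.089, 0.0401]
eef_rot: [-0.002, 0.704, -0.002, 0.71]
ft_force: [11.2, -8.6, -5.8]
finger_gap: 0.0003
```

```bash
python3 st.py a10
```

```text
13.3 [ 0.5966 -0.089   0.0401] [11.2 -8.6 -5.8] [-0.2  -1.77]
rad 0.0636 ang -0.379
```

View pics/a10.png

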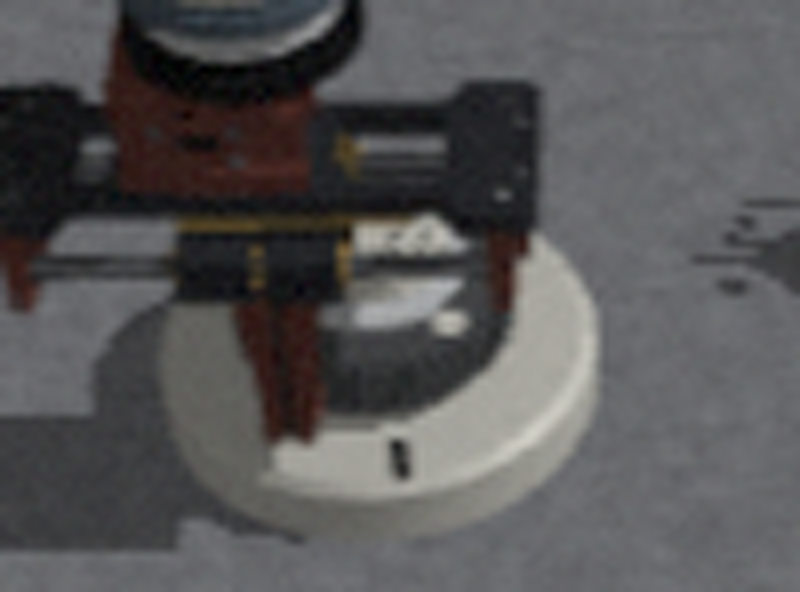

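move_arm(increments=[[[0, 0.28, 0.08], [0, 0, 0], 0], [[0, 0.29, 0.06], [0, 0, 0], 0], [[0, 0.3, 0.04], [0, 0, 0], 0], [[0, 0.3, 0.02], [0, 0, 0], 0], [[0, 0.3, 0], [0, 0, 0], 0], [[0, 0.3, 0], [0, 0, 0], 0], [[0, 0.3, 0], [0, 0, 0], 0], [[0, 0.3, 0], [0, 0, 0], 0]])

```text
time_s: 14.07
position: [0.6, -0.0634, 0.0403]
eef_rot: [-0.002, 0.703, -0.0, 0.711]
ft_force: [17.0, -3.8, -7.5]
finger_gap: 0.0006
```

```bash
python3 st.py a11
```

```text
14.07 [ 0.6    -0.0634  0.0403] [17.  -3.8 -7.5] [-0.16 -1.73]
rad 0.0625 ang 0.034
```

View pics/a11.png

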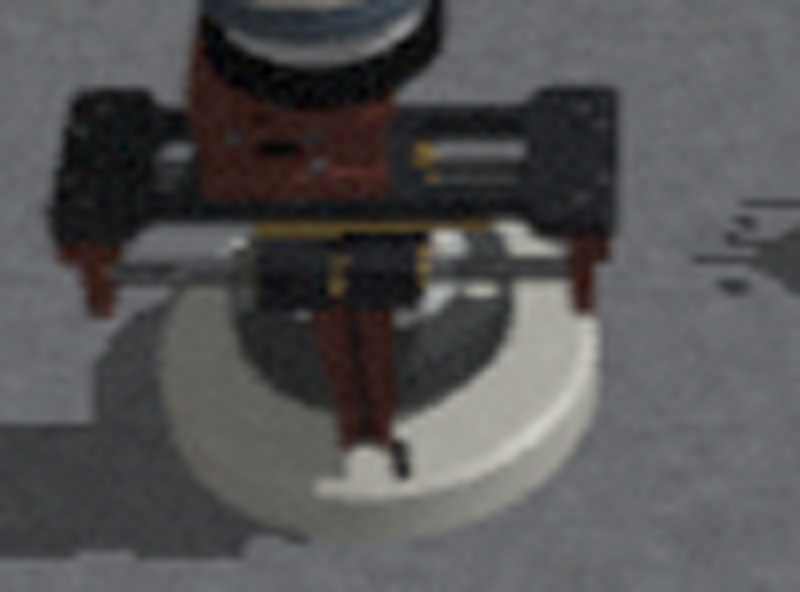

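```bash
python3 -c "
from path import *
rows((.5962,-.0631),64,step=.003,r=.047,C=(.5395,-.0657))"
```

```text
[[[0, 0.3, 0.03], [0, 0, 0], 0], [[0, 0.3, 0.0], [0, 0, 0], 0], [[0, 0.3, -0.01], [0, 0, 0], 0], [[0, 0.3, -0.02], [0, 0, 0], 0], [[0, 0.29, -0.05], [0, 0, 0], 0], [[0, 0.3, -0.06], [0, 0, 0], 0], [[0, 0.28, -0.08], [0, 0, 0], 0], [[0, 0.29, -0.1], [0, 0, 0], 0]]
[[[0, 0.27, -0.12], [0, 0, 0], 0], [[0, 0.27, -0.14], [0, 0, 0], 0], [[0, 0.26, -0.15], [0, 0, 0], 0], [[0, 0.25, -0.17], [0, 0, 0], 0], [[0, 0.23, -0.18], [0, 0, 0], 0], [[0, 0.23, -0.2], [0, 0, 0], 0], [[0, 0.21, -0.22], [0, 0, 0], 0], [[0, 0.2, -0.22], [0, 0, 0], 0]]
[[[0, 0.18, -0.24], [0, 0, 0], 0], [[0, 0.17, -0.25], [0, 0, 0], 0], [[0, 0.15, -0.26], [0, 0, 0], 0], [[0, 0.13, -0.27], [0, 0, 0], 0], [[0, 0.12, -0.27], [0, 0, 0], 0], [[0, 0.1, -0.29], [0, 0, 0], 0], [[0, 0.08, -0.29], [0, 0, 0], 0], [[0, 0.06, -0.29], [0, 0, 0], 0]]
[[[0, 0.04, -0.3], [0, 0, 0], 0], [[0, 0.02, -0.3], [0, 0, 0], 0], [[0, 0.01, -0.3], [0, 0, 0], 0], [[0, -0.0, -0.3], [0, 0, 0], 0], [[0, -0.0, -0.3], [0, 0, 0], 0], [[0, -0.0, -0.3], [0, 0, 0], 0], [[0, -0.0, -0.3], [0, 0, 0], 0], [[0, -0.0, -0.3], [0, 0, 0], 0]]
[[[0, -0.0, -0.3], [0, 0, 0]
[... 401 characters left out ...]
23], [0, 0, 0], 0], [[0, -0.21, -0.21], [0, 0, 0], 0], [[0, -0.22, -0.2], [0, 0, 0], 0], [[0, -0.23, -0.19], [0, 0, 0], 0]]
[[[0, -0.25, -0.17], [0, 0, 0], 0], [[0, -0.26, -0.16], [0, 0, 0], 0], [[0, -0.26, -0.14], [0, 0, 0], 0], [[0, -0.28, -0.12], [0, 0, 0], 0], [[0, -0.28, -0.1], [0, 0, 0], 0], [[0, -0.29, -0.09], [0, 0, 0], 0], [[0, -0.29, -0.06], [0, 0, 0], 0], [[0, -0.29, -0.05], [0, 0, 0], 0]]
[[[0, -0.3, -0.03], [0, 0, 0], 0], [[0, -0.3, -0.01], [0, 0, 0], 0], [[0, -0.3, 0.0], [0, 0, 0], 0], [[0, -0.3, 0.0], [0, 0, 0], 0], [[0, -0.3, 0.0], [0, 0, 0], 0], [[0, -0.3, 0.0], [0, 0, 0], 0], [[0, -0.3, 0.0], [0, 0, 0], 0], [[0, -0.3, 0.0], [0, 0, 0], 0]]
end cmd [ 0.4825 -0.0746] s0 0.2811
```

First row gets about +1 mm outward to ease the force.

move_arm(increments=[[[0, 0.3, 0.06], [0, 0, 0], 0], [[0, 0.3, 0.02], [0, 0, 0], 0], [[0, 0.3, 0], [0, 0, 0], 0], [[0, 0.3, -0.01], [0, 0, 0], 0], [[0, 0.29, -0.04], [0, 0, 0], 0], [[0, 0.3, -0.06], [0, 0, 0], 0], [[0, 0.28, -0.08], [0, 0, 0], 0], [[0, 0.29, -0.1], [0, 0, 0], 0]])

```text
time_s: 14.83
position: [0.5966, -0.0387, 0.0404]
eef_rot: [-0.001, 0.704, 0.001, 0.71]
ft_force: [10.1, 0.6, -3.9]
finger_gap: 0.0006
```

move_arm(increments=[[[0, 0.27, -0.12], [0, 0, 0], 0], [[0, 0.27, -0.14], [0, 0, 0], 0], [[0, 0.26, -0.15], [0, 0, 0], 0], [[0, 0.25, -0.17], [0, 0, 0], 0], [[0, 0.23, -0.18], [0, 0, 0], 0], [[0, 0.23, -0.2], [0, 0, 0], 0], [[0, 0.21, -0.22], [0, 0, 0], 0], [[0, 0.2, -0.22], [0, 0, 0], 0]])

```text
time_s: 15.5
position: [0.5816, -0.0185, 0.0403]
eef_rot: [-0.001, 0.705, 0.001, 0.709]
ft_force: [7.4, 2.8, -3.2]
finger_gap: 0.0005
```

```bash
python3 st.py a12
```

```text
15.5 [ 0.5816 -0.0185  0.0403] [ 7.4  2.8 -3.2] [-0.09 -1.67]
rad 0.0645 ang 0.817
```

View pics/a12.png

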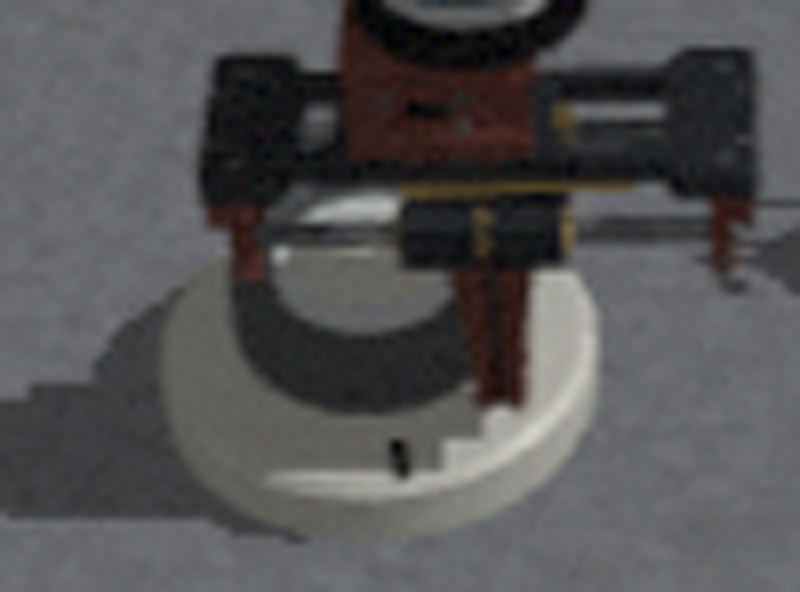

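move_arm(increments=[[[0, 0.16, -0.26], [0, 0, 0], 0], [[0, 0.15, -0.27], [0, 0, 0], 0], [[0, 0.14, -0.27], [0, 0, 0], 0], [[0, 0.13, -0.27], [0, 0, 0], 0], [[0, 0.12, -0.27], [0, 0, 0], 0], [[0, 0.1, -0.29], [0, 0, 0], 0], [[0, 0.08, -0.29], [0, 0, 0], 0], [[0, 0.06, -0.29], [0, 0, 0], 0]])

```text
time_s: 16.27
position: [0.5589, -0.0081, 0.0404]
eef_rot: [-0.0, 0.705, 0.002, 0.709]
ft_force: [5.5, 6.9, -0.6]
finger_gap: 0.0005
```

```bash
python3 st.py a13
```

```text
16.27 [ 0.5589 -0.0081  0.0404] [ 5.5  6.9 -0.6] [-0.08 -1.65]
rad 0.0612 ang 1.214
```

View pics/a13.png

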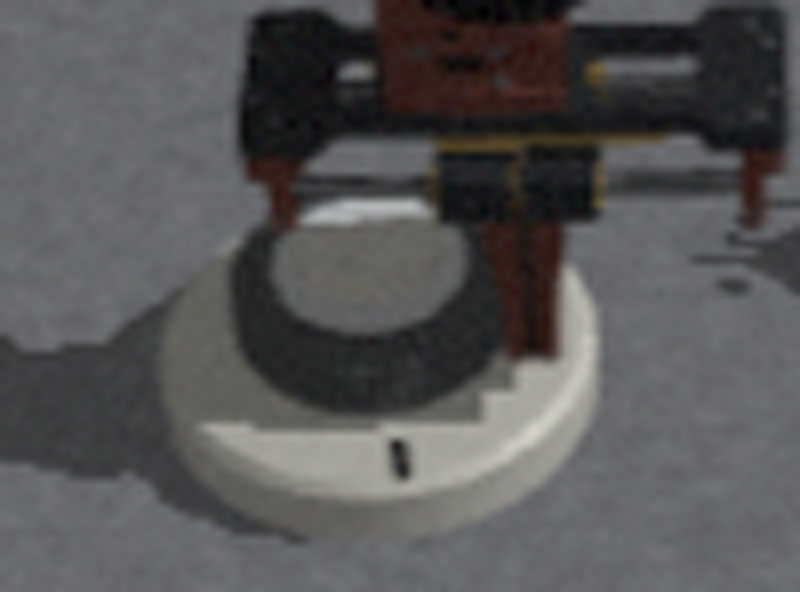

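move_arm(increments=[[[0, 0.03, -0.3], [0, 0, 0], 0], [[0, 0.02, -0.3], [0, 0, 0], 0], [[0, 0, -0.3], [0, 0, 0], 0], [[0, 0, -0.3], [0, 0, 0], 0], [[0, 0, -0.3], [0, 0, 0], 0], [[0, 0, -0.3], [0, 0, 0], 0], [[0, 0, -0.3], [0, 0, 0], 0], [[0, 0, -0.3], [0, 0, 0], 0]])

```text
time_s: 17.03
position: [0.5344, -0.0069, 0.0403]
eef_rot: [0.0, 0.706, 0.003, 0.708]
ft_force: [3.8, 9.2, 0.1]
finger_gap: 0.0006
```

```bash
python3 st.py a14
```

```text
17.03 [ 0.5344 -0.0069  0.0403] [3.8 9.2 0.1] [-0.08 -1.65]
rad 0.0587 ang 1.623
```

View pics/a14.png

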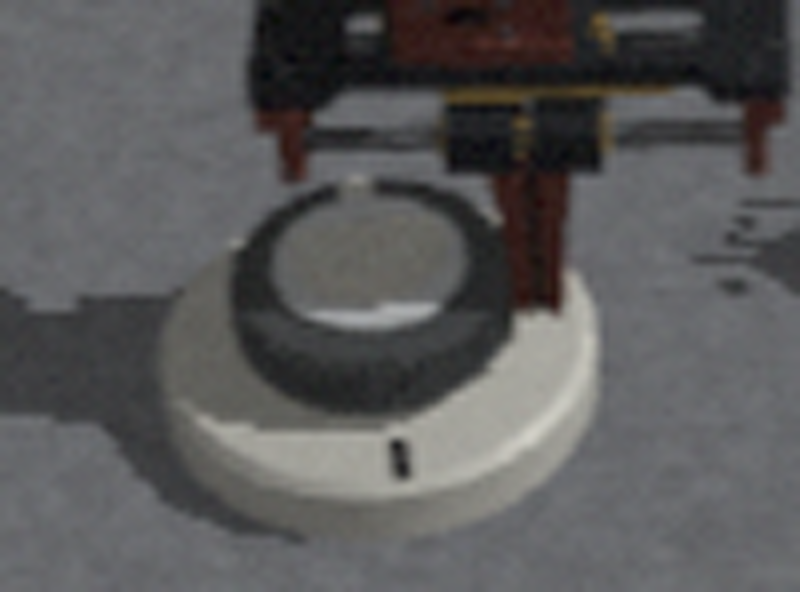

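move_arm(increments=[[[0, 0, -0.3], [0, 0, 0], 0], [[0, -0.01, -0.3], [0, 0, 0], 0], [[0, -0.03, -0.29], [0, 0, 0], 0], [[0, -0.05, -0.3], [0, 0, 0], 0], [[0, -0.07, -0.3], [0, 0, 0], 0], [[0, -0.09, -0.29], [0, 0, 0], 0], [[0, -0.1, -0.28], [0, 0, 0], 0], [[0, -0.12, -0.28], [0, 0, 0], 0]])

```text
time_s: 17.8
position: [0.5101, -0.0114, 0.0402]
eef_rot: [0.0, 0.707, 0.003, 0.708]
ft_force: [-0.5, 9.9, 2.1]
finger_gap: 0.0003
```

move_arm(increments=[[[0, -0.14, -0.26], [0, 0, 0], 0], [[0, -0.16, -0.25], [0, 0, 0], 0], [[0, -0.17, -0.24], [0, 0, 0], 0], [[0, -0.18, -0.23], [0, 0, 0], 0], [[0, -0.2, -0.22], [0, 0, 0], 0], [[0, -0.21, -0.21], [0, 0, 0], 0], [[0, -0.22, -0.2], [0, 0, 0], 0], [[0, -0.23, -0.18], [0, 0, 0], 0]])

```text
time_s: 18.47
position: [0.4909, -0.0269, 0.0401]
eef_rot: [0.0, 0.708, 0.003, 0.706]
ft_force: [-7.6, 10.6, 7.0]
finger_gap: 0.0003
```

```bash
python3 st.py a15
```

```text
18.47 [ 0.4909 -0.0269  0.0401] [-7.6 10.6  7. ] [-0.13 -1.7 ]
rad 0.0606 ang 2.45
```

View pics/a15.png

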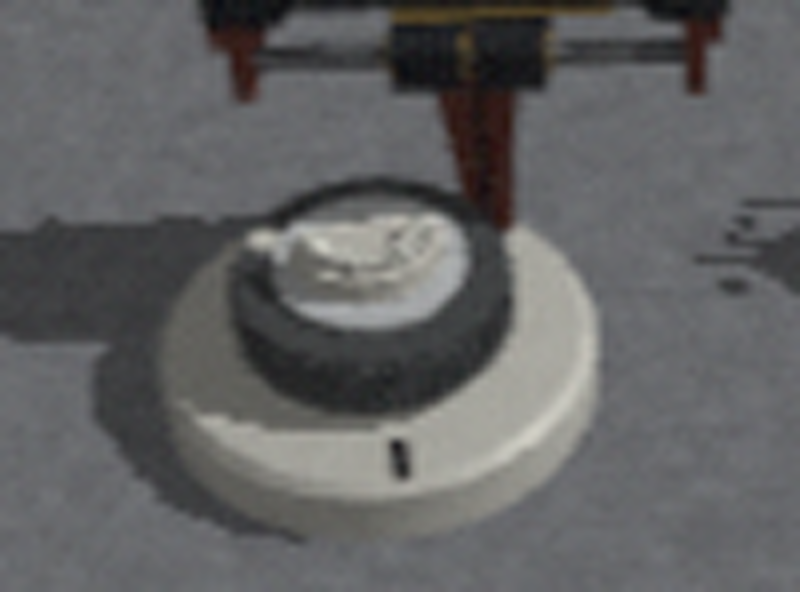

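move_arm(increments=[[[0, -0.25, -0.17], [0, 0, 0], 0], [[0, -0.25, -0.16], [0, 0, 0], 0], [[0, -0.26, -0.14], [0, 0, 0], 0], [[0, -0.27, -0.12], [0, 0, 0], 0], [[0, -0.28, -0.1], [0, 0, 0], 0], [[0, -0.29, -0.09], [0, 0, 0], 0], [[0, -0.29, -0.06], [0, 0, 0], 0], [[0, -0.29, -0.05], [0, 0, 0], 0]])

```text
time_s: 19.23
position: [0.4798, -0.0494, 0.0399]
eef_rot: [0.0, 0.71, 0.003, 0.704]
ft_force: [-16.7, 8.0, 11.7]
finger_gap: 0.0002
```

move_arm(increments=[[[0, -0.3, -0.03], [0, 0, 0], 0], [[0, -0.3, -0.01], [0, 0, 0], 0], [[0, -0.3, 0], [0, 0, 0], 0], [[0, -0.3, 0], [0, 0, 0], 0], [[0, -0.3, 0.02], [0, 0, 0], 0], [[0, -0.3, 0.03], [0, 0, 0], 0], [[0, -0.3, 0.05], [0, 0, 0], 0], [[0, -0.3, 0.07], [0, 0, 0], 0]])

```text
time_s: 19.9
position: [0.4787, -0.0747, 0.0394]
eef_rot: [-0.0, 0.712, 0.002, 0.702]
ft_force: [-27.9, 2.0, 15.9]
finger_gap: 0.0004
```

```bash
python3 st.py a16; python3 -c "
from circ import *
rows((.4838,-.0766),24,r=.0585,C=(.5395,-.0657))
from h import *
from plant import robot
g=robot.grab_frame('scene')
C=np.array([.5395,-.0657])
# joint angle of dot from scene pixel for each view, corrected by observed line
def P(u,v,z):return ray(g,166+u/8-.5,143+v/8-.5,z)[:2]
import sys
L=P(400,458,.026)
c=P(370,264,.062);print('c',c,'L',L)
print(np.arctan2(*(L-c)[::-1]))
for u,v in((395,345),(357,185),(262,240)):
  d=P(u,v,.058)-c;print(np.hypot(*d),np.arctan2(d[1],d[0])-np.arctan2(*(L-c)[::-1]))
"
```

```text
19.9 [ 0.4787 -0.0747  0.0394] [-27.9   2.   15.9] [-0.22 -1.8 ]
rad 0.0596 ang -2.986
[[[0, -0.29, 0.04], [0, 0, 0], 0], [[0, -0.29, 0.06], [0, 0, 0], 0], [[0, -0.28, 0.07], [0, 0, 0], 0], [[0, -0.29, 0.09], [0, 0, 0], 0], [[0, -0.27, 0.1], [0, 0, 0], 0], [[0, -0.28, 0.12], [0, 0, 0], 0], [[0, -0.27, 0.13], [0, 0, 0], 0], [[0, -0.26, 0.14], [0, 0, 0], 0]]
   cmd [ 0.4913 -0.0989] ang -2.538
[[[0, -0.24, 0.18], [0, 0, 0], 0], [[0, -0.24, 0.19], [0, 0, 0], 0], [[0, -0.22, 0.2], [0, 0, 0], 0], [[0, -0.21, 0.21], [0, 0, 0], 0], [[0, -0.2, 0.22], [0, 0, 0], 0], [[0, -0.19, 0.24], [0, 0, 0], 0], [[0, -0.18, 0.24], [0, 0, 0], 0], [[0, -0.17, 0.25], [0, 0, 0], 0]]
   cmd [ 0.5086 -0.1154] ang -2.128
[[[0, -0.15, 0.26], [0, 0, 0], 0], [[0, -0.14, 0.26], [0, 0, 0], 0], [[0, -0.12, 0.27], [0, 0, 0], 0], [[0, -0.11, 0.28], [0, 0, 0], 0], [[0, -0.1, 0.29], [0, 0, 0], 0], [[0, -0.08, 0.29], [0, 0, 0], 0], [[0, -0.07, 0.29], [0, 0, 0], 0], [[0, -0.05, 0.29], [0, 0, 0], 0]]
   cmd [ 0.5309 -0.1236] ang -1.718
c [ 0.53764306 -0.06626157] L [ 0.59745788 -0.05479123]
0.18946414951669385
0.0383373104249776 0.09531994832380905
0.04712722317770761 -3.156304405730972
0.04352512319278079 -2.174351174173112
```

View pics/a16.png

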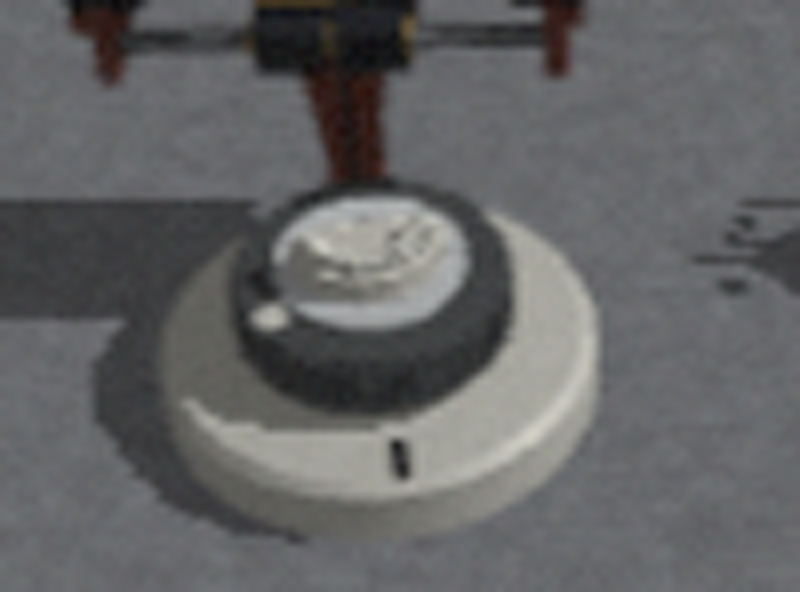

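move_arm(increments=[[[0, -0.1, -0.15], [0, 0, 0], 0], [[0, -0.29, -0.05], [0, 0, 0], 0], [[0, -0.29, 0.04], [0, 0, 0], 0], [[0, -0.29, 0.08], [0, 0, 0], 0], [[0, -0.28, 0.1], [0, 0, 0], 0], [[0, -0.28, 0.12], [0, 0, 0], 0], [[0, -0.27, 0.13], [0, 0, 0], 0], [[0, -0.26, 0.14], [0, 0, 0], 0]])

```text
time_s: 20.72
position: [0.4845, -0.0977, 0.0395]
eef_rot: [-0.001, 0.711, -0.001, 0.704]
ft_force: [-18.1, -5.1, 8.5]
finger_gap: 0.0007
```

```bash
python3 st.py a17; cat > dot.py <<'E'
from h import *
from plant import robot
g=robot.grab_frame('scene');im=g["pixels"];T=[]
c=ray(g,166+370/8-.5,143+264/8-.5,.062)[:2];L=ray(g,166+400/8-.5,143+458/8-.5,.026)[:2]
m=(im.min(2)>110).astype(np.uint8);n,lab,st,ce=cv2.connectedComponentsWithStats(m,connectivity=4)
for i in range(1,n):
    if 4<=st[i,4]<60:
        u,v=ce[i];d=ray(g,u,v,.058)[:2]-c
        if .033<np.hypot(*d)<.048:print(ce[i].round(1),st[i,4],np.hypot(*d).round(4),"rel line",round(np.arctan2(d[1],d[0])-np.arctan2(*(L-c)[::-1]),3))
E
python3 dot.py
```

```text
20.72 [ 0.4845 -0.0977  0.0395] [-18.1  -5.1   8.5] [-0.26 -1.84]
rad 0.0621 ang -2.596
[204.8 185.1] 12 0.0382 rel line -0.651
```

View pics/a17.png

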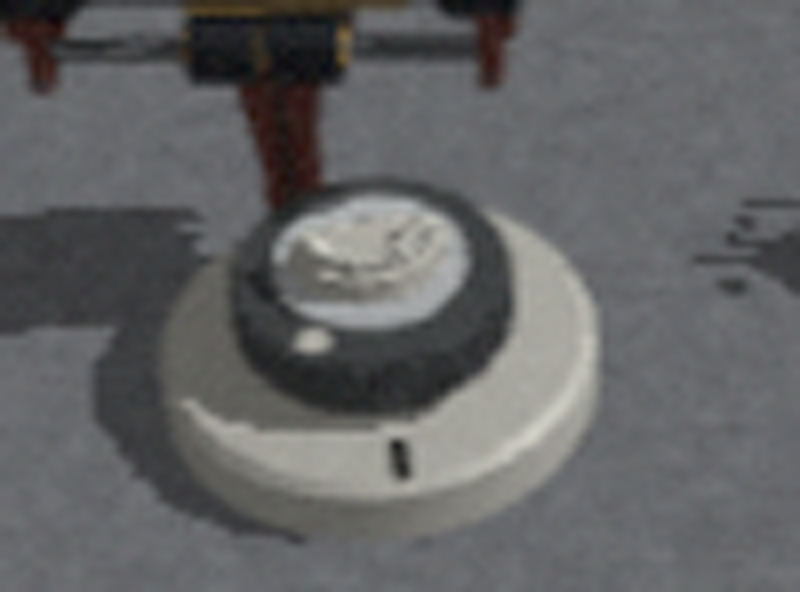

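move_arm(increments=[[[0, -0.27, 0.13], [0, 0, 0], 0], [[0, -0.26, 0.15], [0, 0, 0], 0], [[0, -0.24, 0.18], [0, 0, 0], 0], [[0, -0.22, 0.2], [0, 0, 0], 0], [[0, -0.2, 0.2], [0, 0, 0], 0], [[0, -0.15, 0.15], [0, 0, 0], 0], [[0, -0.1, 0.1], [0, 0, 0], 0], [[0, 0, 0], [0, 0, 0], 0]])

```text
time_s: 21.53
position: [0.4975, -0.1132, 0.0395]
eef_rot: [-0.002, 0.709, -0.002, 0.705]
ft_force: [-9.7, -7.3, 3.5]
finger_gap: 0.0004
```

```bash
python3 st.py a18; python3 dot.py
```

```text
21.53 [ 0.4975 -0.1132  0.0395] [-9.7 -7.3  3.5] [-0.29 -1.86]
rad 0.0623 ang -2.268
[210.6 186.1] 11 0.0385 rel line -0.209
```

View pics/a18.png

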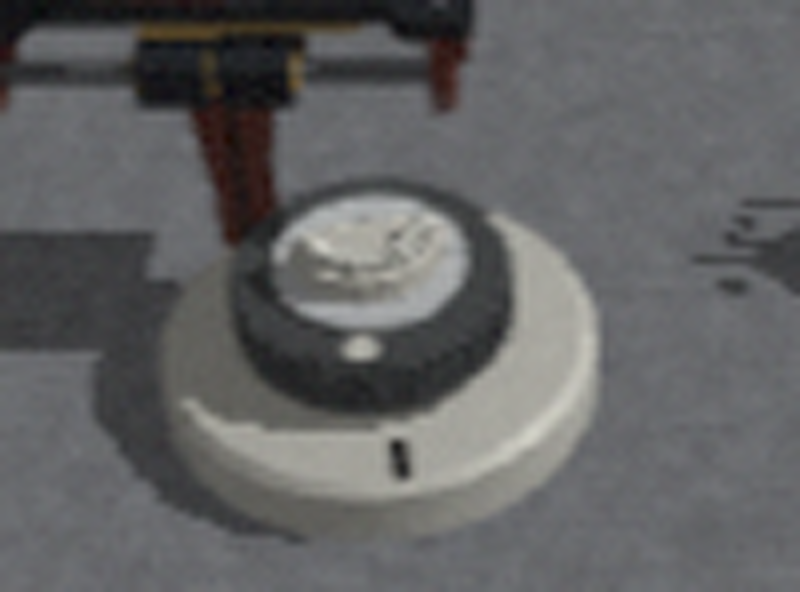

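View pics/a18t.png

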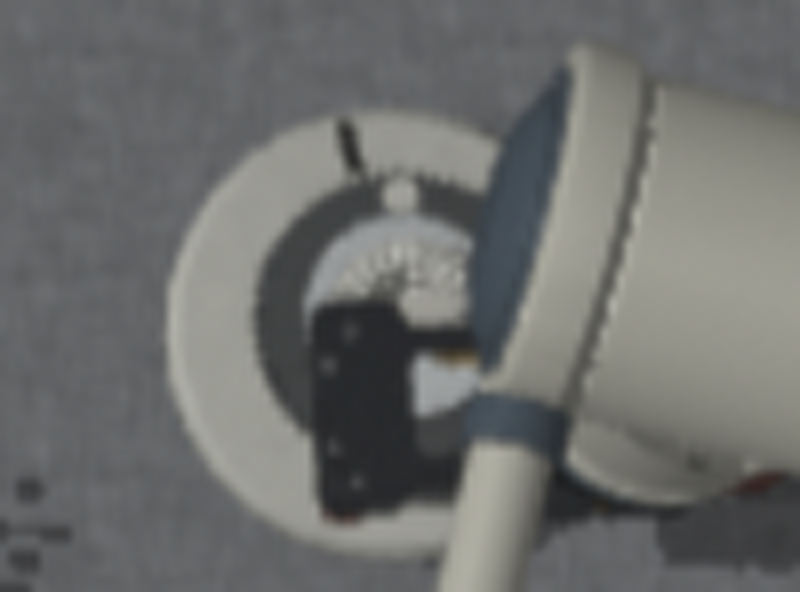

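move_arm(increments=[[[0, -0.14, 0.14], [0, 0, 0], 0], [[0, -0.13, 0.15], [0, 0, 0], 0], [[0, -0.13, 0.16], [0, 0, 0], 0], [[0, -0.12, 0.16], [0, 0, 0], 0], [[0, -0.12, 0.16], [0, 0, 0], 0], [[0, 0, 0], [0, 0, 0], 0], [[0, 0, 0], [0, 0, 0], 0], [[0, 0, 0], [0, 0, 0], 0]])

```text
time_s: 22.35
position: [0.5062, -0.1188, 0.0396]
eef_rot: [-0.002, 0.708, -0.001, 0.706]
ft_force: [-4.9, -6.4, 1.3]
finger_gap: 0.0007
```

```bash
python3 st.py a19; python3 dot.py
```

```text
22.35 [ 0.5062 -0.1188  0.0396] [-4.9 -6.4  1.3] [-0.29 -1.86]
rad 0.0618 ang -2.101
```

View pics/a19t.png

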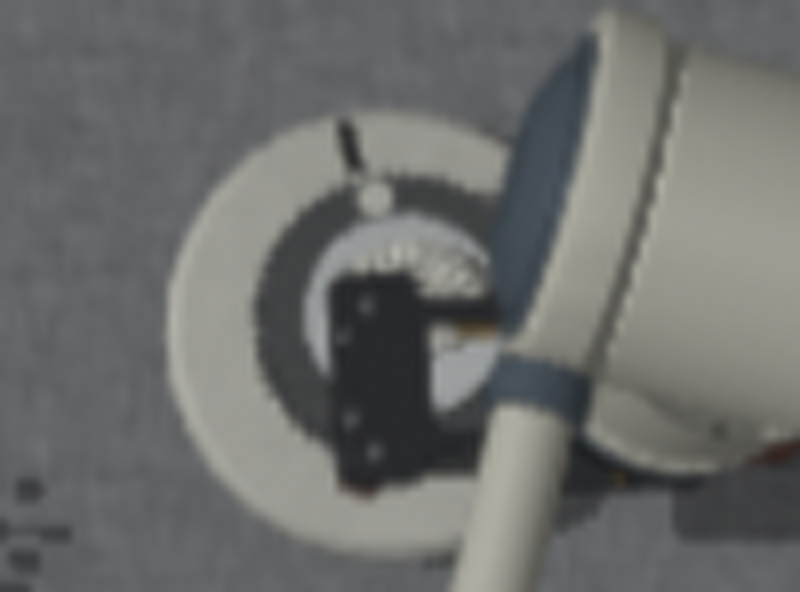

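move_arm(increments=[[[0, -0.17, -0.1], [0, 0, 0], 0], [[0, -0.34, -0.2], [0, 0, 0], 0], [[0, -0.34, -0.2], [0, 0, 0], 0], [[0, -0.34, -0.2], [0, 0, 0], 0], [[0, -0.34, -0.2], [0, 0, 0], 0], [[0, -0.34, -0.2], [0, 0, 0], 0], [[0, -0.34, -0.2], [0, 0, 0], 0], [[0, -0.3, -0.2], [0, 0, 0], 0]])

```text
time_s: 23.17
position: [0.4922, -0.1422, 0.0397]
eef_rot: [-0.001, 0.707, 0.001, 0.707]
ft_force: [-0.2, 0.3, 0.7]
finger_gap: 0.0002
```

move_arm(increments=[[[-1, 0, 0], [0, 0, 0], 0], [[-2, 0, 0], [0, 0, 0], 0], [[-2, 0, -0.5], [0, 0, 0], 0], [[-2, 0, -1], [0, 0, 0], 0], [[-2, 0, -1], [0, 0, 0], 0], [[-2, 0, -1], [0, 0, 0], 0], [[-2, 0, -1], [0, 0, 0], 0], [[-1, 0, 0], [0, 0, 0], 0]])

```text
time_s: 23.83
position: [0.4473, -0.1422, 0.1837]
eef_rot: [-0.001, 0.706, -0.0, 0.709]
ft_force: [-0.3, 0.3, 0.9]
finger_gap: 0.0001
```

move_arm(increments=[[[-1, -1, -1], [0, 0, 0], 0], [[-1, -2, -1], [0, 0, 0], 0], [[-1, -3, -1], [0, 0, 0], 0], [[0, -3, -1], [0, 0, 0], 0], [[0, -3, 0], [0, 0, 0], 0], [[0, -3, 0], [0, 0, 0], 0], [[0, -2, 0], [0, 0, 0], 0], [[0, -1, 0], [0, 0, 0], 0]])

```text
time_s: 24.5
position: [0.4076, -0.3243, 0.2091]
eef_rot: [0.0, 0.707, 0.0, 0.707]
ft_force: [-0.0, 0.3, -0.2]
finger_gap: 0.0003
```

```bash
python3 st.py a20; python3 dot.py; python3 - <<'E'
from plant import robot
from h import *
f=robot.grab_frame("top");cv2.imwrite("pics/tf.png",f["pixels"][:,:,::-1])
g=robot.grab_frame("scene");cv2.imwrite("pics/sf.png",g["pixels"][:,:,::-1])
E
```

```text
24.5 [ 0.4076 -0.3243  0.2091] [-0.   0.3 -0.2] [-0.74 -2.31]
rad 0.2895 ang -2.036
```

View pics/a20t.png

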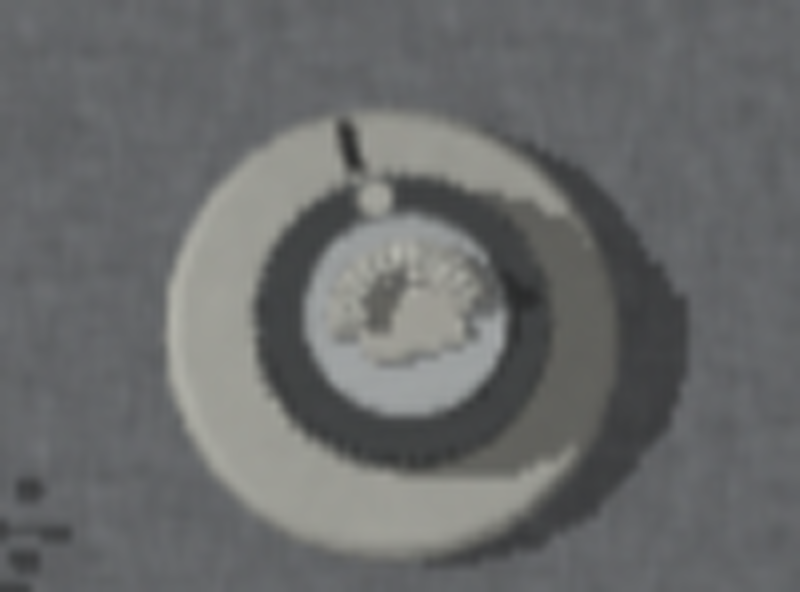

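View pics/a20.png

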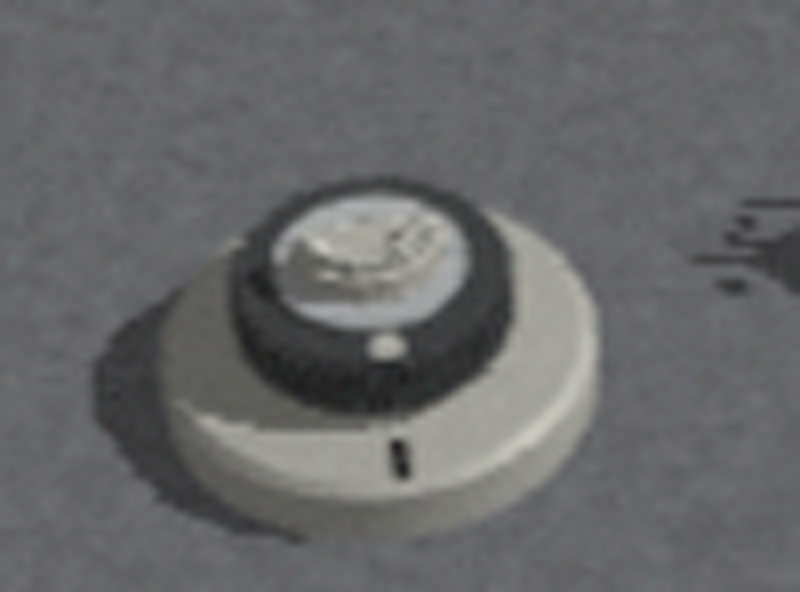

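View pics/sf.png

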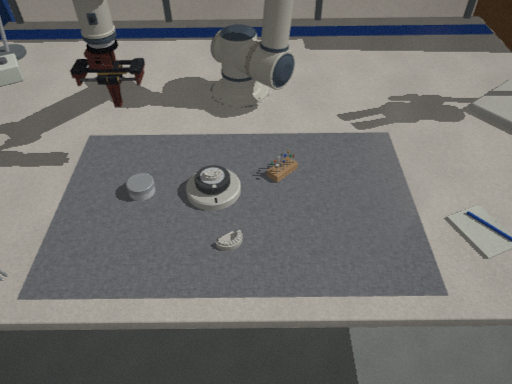

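```bash
python3 - <<'E'
from plant import robot
from h import *
f=robot.grab_frame("top");g=robot.grab_frame("scene")
A=lambda d:np.arctan2(d[1],d[0])
def T(u,v,z):return ray(f,250+u/8-.47,183+v/8-.47,z)
def S(u,v,z):return ray(g,166+u/8-.47,143+v/8-.47,z)
for P,c,l,d in((T,T(402,320,.058),(350,145),(375,198)),(T,T(406,314,.062),(350,145),(375,198)),(S,S(370,264,.062),(400,458),(388,347))):
    print(A(P(*d,.058)-c)-A(P(*l,.026)-c))
E
```

```text
0.002852244064731807
0.01351547099422773
0.030224017184288132
```

The dot is within about 0.03 rad of the line in both views, and the other objects look unmoved, so I'm handing in.

```bash
python3 - <<'E'
from plant import robot
s=robot.read_state();print(s["time_s"],abs(s["qd"]).max())
print(robot.finish_job())
E
```

```text
24.85 0.002273924412516462
the job is handed in; nothing more can be done
None
```

I turned the ring anticlockwise from about 1.84 rad to about 12.57 rad, 1.7 turns in all. I did it by running the shut fingertips once and a half round its rim. The dot passed the line once, and I stopped at the second meeting, backed straight out and moved clear. The job was handed in at about 25 s.

- **Dot on the line:** the last pictures put the dot 0.00 to 0.03 rad from the line, measured separately in the top and scene cameras. My automatic dot finder gave nothing for the last two pictures, so these angles come from pixel positions I read by eye.
- **Other objects:** the tin, bur block and loose plaster model look unmoved in the final scene picture. I judged this by eye and did not measure it.
- **Ring force:** the measured wrist force was usually between 5 and 20 N. It peaked once at about 32 N on the far -x side, and I eased off straight away. I only read it at the end of each move, so a brief higher value in between can't be ruled out.
- **At hand-in:** the wrist force was near zero and the arm was at rest.

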